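# Fill the treasure game's gem tray with the scoop

### The job

Press the red catch so that the tray springs out of the game case. With the scoop, and without touching any gem with the fingers, scoop at least five gems out of the green tub in one carry and tip them into the tray; then stand the scoop upright on its blue mat again, let go of it, and last push the tray home until the catch clicks. Leave no gem anywhere but in the tub or the tray, and leave the other things on the table where they are.

Things in the scene. Friction and masses are not known exactly. Their poses are not given: they have to be found in the camera images.
- catch_top (a point): centre of the top face of the round red catch button (24 mm across) that stands up 12 mm at the front edge of the top of the blue game case (the case is 150 mm wide, 130 mm deep, 70 mm tall, fixed to the table; its open front faces the robot; the top has a clear window). Axes are those of the case: x points from its front to its back, y to the left seen from the robot, z up.
- catch (a joint): how far the catch button is pressed down, m: 0 = up, stop at 0.007. It starts to move at 1.6 N, frees the tray at about 0.004 (3 to 3.5 N) and reaches the stop at 4.4 N; it springs up by itself.
- tray (a joint): how far the tray stands out of the case, m: 0 = home and latched, 0.08 = fully out. When freed, a spring drives it out to 0.08 in about 1 s (2 to 3 N). Pushing it in takes about 3 N, and some 7 N over the last 15 mm, where it rides over the catch; the catch clicks behind it at 0, and it can go 5 mm farther (to -0.005) against a stop. Let go before the click, it springs out again.
- tray_floor (a point): centre of the inner floor of the orange tray (moves with the tray; axes as the case: the tray slides out along -x). Inside it is 84 mm (x) by 122 mm (y); the floor is 10 mm above the table and the side and back walls rise 32 mm above the floor, the yellow front panel 50 mm. When the tray is fully out, all but about 4 mm at the back of the inside is clear of the case from above.
- tray_front (a point): centre of the outer face of the yellow front panel of the tray (146 mm wide, 52 mm tall, its lower edge 8 mm above the table), the face to push along +x; moves with the tray.
- tub_floor (a point): centre of the fixed green tub's inner floor, 8 mm above the table. The slick floor is 200 mm long (x, from -0.100 to +0.100) and 92 mm wide (y); the walls are upright, 4 mm thick, and reach 44 mm above the table. The gems stand near the robot's end, all between x = -0.100 and -0.020; the rest of the floor is bare.
- scoop_pan (a point): centre of the scoop's pan, on its floor, 3 mm above its underside. The metal pan is 86 mm wide (y) over side walls 26 mm high (14 mm ahead of x = -0.02, none ahead of x = -0.042); the open mouth points along -x, the thin lip ends at x = -0.0615, the upright back wall and heel are at x = +0.045. It starts level on the mat, mouth roughly towards the robot. 0.09 to 0.18 kg.
- scoop_load (a point): middle of the space for the load in the pan: 8 mm towards the mouth from scoop_pan and 12 mm above it; axes as scoop_pan.
- scoop_grip (a point): centre of the scoop's upright red grip, a block 24 mm (x) by 26 mm (y) by 48 mm tall, standing above the back of the pan: 40 mm along +x from scoop_pan and 93 mm above it (96 mm above the scoop's underside). Same axes as the scoop. A thinner metal stem joins it to the pan.
- mat_mid (a point): centre of the top of the scoop's flat blue mat (125 x 115 mm, 4 mm thick, fixed to the table).
- gem1_mid (a point): centre of gem 1, a faceted red plastic gem, 21 mm across and 18 mm tall with bevelled edges; slippery (friction about 0.18), about 12 g; slides on slopes over some 13 degrees.
- gem2_mid (a point): centre of gem 2, a faceted blue plastic gem, 21 mm across and 18 mm tall with bevelled edges; slippery (friction about 0.18), about 12 g; slides on slopes over some 13 degrees.
- gem3_mid (a point): centre of gem 3, a faceted purple plastic gem, 21 mm across and 18 mm tall with bevelled edges; slippery (friction about 0.18), about 12 g; slides on slopes over some 13 degrees.
- gem4_mid (a point): centre of gem 4, a faceted orange plastic gem, 21 mm across and 18 mm tall with bevelled edges; slippery (friction about 0.18), about 12 g; slides on slopes over some 13 degrees.
- gem5_mid (a point): centre of gem 5, a faceted turquoise plastic gem, 21 mm across and 18 mm tall with bevelled edges; slippery (friction about 0.18), about 12 g; slides on slopes over some 13 degrees.
- gem6_mid (a point): centre of gem 6, a faceted pink plastic gem, 21 mm across and 18 mm tall with bevelled edges; slippery (friction about 0.18), about 12 g; slides on slopes over some 13 degrees.
- scoop: the scoop; origin at the centre of the underside of the pan, axes as scoop_pan.
- car: a red toy car, 70 mm long, a bystander; origin at the centre of its underside.
- deck: a blue card-deck box lying flat, 64 x 90 x 20 mm, a bystander; origin at the centre of its underside.
- spool: a wooden spool, 36 mm across and 38 mm tall, a bystander; origin at the centre of its underside.
- cup: a yellow plastic cup, 72 mm across and 85 mm tall, a bystander; origin at the centre of its underside.
- block: a wooden toy block, 40 mm, a bystander; origin at the centre of its underside.
Things that resemble listed ones, but are neither listed nor needed, are in the scene too. Of the things shaped like the part that bears tub_floor, the green one is meant.

How it is judged (in metres and radians):
On the way, in this order (a step that is already met when the one before it is completed fails the run):
1. the tray has sprung fully out (at least 75 mm) (value of joint tray above 0.075 m), for 0.1 s.
2. at least five gems ride in the pan of the scoop, lifted clear above the tub's rim (pan floor at least 60 mm above the tub's floor) ((distance between each of gem1_mid, gem2_mid, gem3_mid, gem4_mid, gem5_mid and scoop_load below 0.06 m or distance between each of gem1_mid, gem2_mid, gem3_mid, gem4_mid, gem6_mid and scoop_load below 0.06 m or distance between each of gem1_mid, gem2_mid, gem3_mid, gem5_mid, gem6_mid and scoop_load below 0.06 m or distance between each of gem1_mid, gem2_mid, gem4_mid, gem5_mid, gem6_mid and scoop_load below 0.06 m or distance between each of gem1_mid, gem3_mid, gem4_mid, gem5_mid, gem6_mid and scoop_load below 0.06 m or distance between each of gem2_mid, gem3_mid, gem4_mid, gem5_mid, gem6_mid and scoop_load below 0.06 m) and z of scoop_pan in the frame of tub_floor above 0.06 m), for 0.2 s.
3. at least five gems lie in the tray (((horizontal distance between each of gem1_mid, gem2_mid, gem3_mid, gem4_mid, gem5_mid and tray_floor below 0.061 m and z of gem1_mid in the frame of tray_floor between 0.004 and 0.05 m and z of gem2_mid in the frame of tray_floor between 0.004 and 0.05 m and z of gem3_mid in the frame of tray_floor between 0.004 and 0.05 m and z of gem4_mid in the frame of tray_floor between 0.004 and 0.05 m and z of gem5_mid in the frame of tray_floor between 0.004 and 0.05 m) or (horizontal distance between each of gem1_mid, gem2_mid, gem3_mid, gem4_mid, gem6_mid and tray_floor below 0.061 m and z of gem1_mid in the frame of tray_floor between 0.004 and 0.05 m and z of gem2_mid in the frame of tray_floor between 0.004 and 0.05 m and z of gem3_mid in the frame of tray_floor between 0.004 and 0.05 m and z of gem4_mid in the frame of tray_floor between 0.004 and 0.05 m and z of gem6_mid in the frame of tray_floor between 0.004 and 0.05 m) or (horizontal distance between each of gem1_mid, gem2_mid, gem3_mid, gem5_mid, gem6_mid and tray_floor below 0.061 m and z of gem1_mid in the frame of tray_floor between 0.004 and 0.05 m and z of gem2_mid in the frame of tray_floor between 0.004 and 0.05 m and z of gem3_mid in the frame of tray_floor between 0.004 and 0.05 m and z of gem5_mid in the frame of tray_floor between 0.004 and 0.05 m and z of gem6_mid in the frame of tray_floor between 0.004 and 0.05 m) or (horizontal distance between each of gem1_mid, gem2_mid, gem4_mid, gem5_mid, gem6_mid and tray_floor below 0.061 m and z of gem1_mid in the frame of tray_floor between 0.004 and 0.05 m and z of gem2_mid in the frame of tray_floor between 0.004 and 0.05 m and z of gem4_mid in the frame of tray_floor between 0.004 and 0.05 m and z of gem5_mid in the frame of tray_floor between 0.004 and 0.05 m and z of gem6_mid in the frame of tray_floor between 0.004 and 0.05 m) or (horizontal distance between each of gem1_mid, gem3_mid, gem4_mid, gem5_mid, gem6_mid and tray_floor below 0.061 m and z of gem1_mid in the frame of tray_floor between 0.004 and 0.05 m and z of gem3_mid in the frame of tray_floor between 0.004 and 0.05 m and z of gem4_mid in the frame of tray_floor between 0.004 and 0.05 m and z of gem5_mid in the frame of tray_floor between 0.004 and 0.05 m and z of gem6_mid in the frame of tray_floor between 0.004 and 0.05 m) or (horizontal distance between each of gem2_mid, gem3_mid, gem4_mid, gem5_mid, gem6_mid and tray_floor below 0.061 m and z of gem2_mid in the frame of tray_floor between 0.004 and 0.05 m and z of gem3_mid in the frame of tray_floor between 0.004 and 0.05 m and z of gem4_mid in the frame of tray_floor between 0.004 and 0.05 m and z of gem5_mid in the frame of tray_floor between 0.004 and 0.05 m and z of gem6_mid in the frame of tray_floor between 0.004 and 0.05 m))), for 0.2 s.
4. the scoop stands upright on its mat (pan centre within 35 mm of the mat's centre), released (horizontal distance between scoop_pan and mat_mid below 0.035 m and z of scoop_pan in the frame of mat_mid below 0.012 m and angle between scoop_pan's own z axis and vertical below 0.12 rad and contact force between the fingers and scoop below 0.1 N), for 0.2 s.
5. the tray is home and the catch has come up behind it (value of joint tray below 0.004 m and value of joint catch below 0.0015 m), for 0.2 s.
At the end, for the whole second after the job is handed in: The tray is home (joint within 4 mm of 0 or beyond) with the catch up; at least five gems are inside the tray and every other gem is in the tub or the tray; the scoop stands upright (within 0.12 rad) on its mat, pan centre within 35 mm of the mat's centre, released and at rest (all of step 4 and all of step 5 and ((horizontal distance between each of gem1_mid, gem2_mid, gem3_mid, gem4_mid, gem5_mid and tray_floor below 0.061 m and z of gem1_mid in the frame of tray_floor between 0.004 and 0.05 m and z of gem2_mid in the frame of tray_floor between 0.004 and 0.05 m and z of gem3_mid in the frame of tray_floor between 0.004 and 0.05 m and z of gem4_mid in the frame of tray_floor between 0.004 and 0.05 m and z of gem5_mid in the frame of tray_floor between 0.004 and 0.05 m) or (horizontal distance between each of gem1_mid, gem2_mid, gem3_mid, gem4_mid, gem6_mid and tray_floor below 0.061 m and z of gem1_mid in the frame of tray_floor between 0.004 and 0.05 m and z of gem2_mid in the frame of tray_floor between 0.004 and 0.05 m and z of gem3_mid in the frame of tray_floor between 0.004 and 0.05 m and z of gem4_mid in the frame of tray_floor between 0.004 and 0.05 m and z of gem6_mid in the frame of tray_floor between 0.004 and 0.05 m) or (horizontal distance between each of gem1_mid, gem2_mid, gem3_mid, gem5_mid, gem6_mid and tray_floor below 0.061 m and z of gem1_mid in the frame of tray_floor between 0.004 and 0.05 m and z of gem2_mid in the frame of tray_floor between 0.004 and 0.05 m and z of gem3_mid in the frame of tray_floor between 0.004 and 0.05 m and z of gem5_mid in the frame of tray_floor between 0.004 and 0.05 m and z of gem6_mid in the frame of tray_floor between 0.004 and 0.05 m) or (horizontal distance between each of gem1_mid, gem2_mid, gem4_mid, gem5_mid, gem6_mid and tray_floor below 0.061 m and z of gem1_mid in the frame of tray_floor between 0.004 and 0.05 m and z of gem2_mid in the frame of tray_floor between 0.004 and 0.05 m and z of gem4_mid in the frame of tray_floor between 0.004 and 0.05 m and z of gem5_mid in the frame of tray_floor between 0.004 and 0.05 m and z of gem6_mid in the frame of tray_floor between 0.004 and 0.05 m) or (horizontal distance between each of gem1_mid, gem3_mid, gem4_mid, gem5_mid, gem6_mid and tray_floor below 0.061 m and z of gem1_mid in the frame of tray_floor between 0.004 and 0.05 m and z of gem3_mid in the frame of tray_floor between 0.004 and 0.05 m and z of gem4_mid in the frame of tray_floor between 0.004 and 0.05 m and z of gem5_mid in the frame of tray_floor between 0.004 and 0.05 m and z of gem6_mid in the frame of tray_floor between 0.004 and 0.05 m) or (horizontal distance between each of gem2_mid, gem3_mid, gem4_mid, gem5_mid, gem6_mid and tray_floor below 0.061 m and z of gem2_mid in the frame of tray_floor between 0.004 and 0.05 m and z of gem3_mid in the frame of tray_floor between 0.004 and 0.05 m and z of gem4_mid in the frame of tray_floor between 0.004 and 0.05 m and z of gem5_mid in the frame of tray_floor between 0.004 and 0.05 m and z of gem6_mid in the frame of tray_floor between 0.004 and 0.05 m)) and ((horizontal distance between gem1_mid and tray_floor below 0.061 m and z of gem1_mid in the frame of tray_floor between 0.004 and 0.05 m) or (horizontal distance between gem1_mid and tub_floor below 0.11 m and height (world z) of gem1_mid between 0.015 and 0.06 m)) and ((horizontal distance between gem2_mid and tray_floor below 0.061 m and z of gem2_mid in the frame of tray_floor between 0.004 and 0.05 m) or (horizontal distance between gem2_mid and tub_floor below 0.11 m and height (world z) of gem2_mid between 0.015 and 0.06 m)) and ((horizontal distance between gem3_mid and tray_floor below 0.061 m and z of gem3_mid in the frame of tray_floor between 0.004 and 0.05 m) or (horizontal distance between gem3_mid and tub_floor below 0.11 m and height (world z) of gem3_mid between 0.015 and 0.06 m)) and ((horizontal distance between gem4_mid and tray_floor below 0.061 m and z of gem4_mid in the frame of tray_floor between 0.004 and 0.05 m) or (horizontal distance between gem4_mid and tub_floor below 0.11 m and height (world z) of gem4_mid between 0.015 and 0.06 m)) and ((horizontal distance between gem5_mid and tray_floor below 0.061 m and z of gem5_mid in the frame of tray_floor between 0.004 and 0.05 m) or (horizontal distance between gem5_mid and tub_floor below 0.11 m and height (world z) of gem5_mid between 0.015 and 0.06 m)) and ((horizontal distance between gem6_mid and tray_floor below 0.061 m and z of gem6_mid in the frame of tray_floor between 0.004 and 0.05 m) or (horizontal distance between gem6_mid and tub_floor below 0.11 m and height (world z) of gem6_mid between 0.015 and 0.06 m)) and linear speed of scoop below 0.02 m/s); the robot touches nothing.
It fails at once if the fingers touch a gem (contact force between the fingers and gem1 above 0.3 N or contact force between the fingers and gem2 above 0.3 N or contact force between the fingers and gem3 above 0.3 N or contact force between the fingers and gem4 above 0.3 N or contact force between the fingers and gem5 above 0.3 N or contact force between the fingers and gem6 above 0.3 N).
It fails at once if a bystander is moved by more than 30 mm (distance of any of car, deck, spool, cup, block from where it was at the start of the episode above 0.03 m).
It also fails if it takes over 72 s, if anything falls off the work surface, if the arm or the gripper's body presses on something with over 40 N, if the wrist force passes 120 N, or if a joint passes its speed limit or range.

### The arm

A 6-joint arm with a two-finger parallel gripper is mounted at the origin on the work surface. World frame = base frame: x ahead of the robot, y to its left, z up, the work surface at z = 0. Lengths are in mm, angles in rad, forces in N, time in s.
With the tool pointing down it reaches from about 425 to 950 mm from the base axis. Payload 14.7 kg.
Tool frame: the origin (TCP) lies between the finger pads; the fingertips stand 22 mm ahead of it and the grasp point (between the pads) lies 3 mm ahead of it; z points along the fingers, y is the line along which they close (so a half turn about z gives the same grasp; the last joint's range is limited). The gripper opens to 85 mm and grips with 20 to 120 N. Pads are 22 mm wide; open, the fingers measure 114 mm over their backs; the gripper's body (76 mm by 85 mm) begins 54 mm behind the grasp point. The pads swing forward as they close: fully open they stand 13 mm farther back than shut.
Start: joints at [1.135, 0.48, 1.596, -0, 1.065, -0.047], TCP at [246.377, 601.491, 253.297] pointing down, gripper open.
Joint ranges: [-2.75, 2.75], [-0.82, 2.05], [0.23, 2.67], [-1.56, 4.7], [0.09, 2.69], [-2.92, 2.92]. Speed limits (rad/s): [1.89, 1.89, 2.39, 3.01, 3.01, 3.01].

### API

Orientations are given as a unit quaternion [w, x, y, z].
In Python, from rig import ctrl gives the robot as it stands. The module is installed in compiled form; this text tells all that it offers.
- The arm moves only by the tool play_rows, never from a script. Its argument "series" is a list of rows, each a list of 2 entries, a list of its own where there are three numbers: the shift along the tool's x, y, z in mm, then the turn about the tool's z in degrees. A call has exactly 5 rows; each row shifts and turns the commanded pose from where the row before left it, along the tool's axes as they then stand; what a row does not reach is not made up. A row lasts 1/10 s, in which the tool goes at most 50 mm and 8.59 degrees, less where a joint would pass 70% of its speed; a pose out of reach is approached as far as the arm can. A call with a gripper value outside its range is refused whole. "jaw" is the finger opening in mm, from 0 to 85.4, set as the call begins (left out, the last holds). The fingers move at their own pace and stop on an object; "squeeze" is the grip in N (left out, the last holds). Time passes only in rows, so rows that do not move let the fingers close, or fill a call up. It gives the time, the measured TCP pose, the force, the opening and the grip force at its end, in the units of the state.
- ctrl.get_obs(): the state, without advancing time (a new reading comes with each control period).
- ctrl.capture(name): name is "scene" or "top" or "wrist"; returns a dict with "color" (420x560x3 uint8, red, green, blue), "vertical_fov" (degrees; the focal length in pixels is half the picture's height over the tangent of half this angle, whatever the lens; pixels are square), "cx", "cy" (the principal point, pixels), "dist" ([k1, k2, p1, p2, k3] as OpenCV has them; the pictures are not rectified), "pose" (4x4, takes a point from camera to world coordinates). Camera axes: x right, y down, z forward; pixel columns grow to the right and rows downward; lengths in mm; the calibration is good to about 2 mm. A picture is of the moment at which its call begins. There is no depth.
- ctrl.close_job(): hands the job in; it is judged then, once.
The state is a dict: "time": time; "qpos": joint angles; "qvel": joint speeds; "effort": joint torques, N m; "tcp_pos": TCP position; "ee_rot": TCP orientation; "ft_force": force on the tool from outside, world axes, zero at the start; "moment": the same for the moment, N m; "grip_width": finger opening in mm; "finger_force": force on a finger pad.
Only numpy, scipy, OpenCV 4.12 (cv2) and the standard library are available. Lean on these libraries where they do the work, as an engineer would, in place of code of your own. Each camera call takes 0.05 s, during which the arm holds its last target. There are 200 camera calls.

## Working session

There is one attempt and no reset: what is moved stays moved. The work goes in short steps, Python scripts to look and compute and a tool call to move; the robot and the scene stay as the last step left them, time stands still between calls to the robot, and variables do not carry over. Pictures are saved under pics/ and viewed, at most 10 in all, crops included, and the job is handed in when it is done.

Besides the shell and the picture viewer there is one more tool, called in YAML: its name, and indented under it one key for each argument. play_rows: Moves the arm, as the interface text tells. Its arguments: {"type":"object","properties":{"series":{"type":"array"},"jaw":{"type":"number"},"squeeze":{"type":"number"}},"required":["series"]}

```bash
mkdir -p pics; cat > h.py <<'E'
import numpy as np, cv2
from rig import ctrl
def cap(n,save=None):
    c=ctrl.capture(n)
    if save: cv2.imwrite(f'pics/{save}.png',c['color'][...,::-1])
    return c
def K(c):
    f=c['color'].shape[0]/2/np.tan(np.radians(c['vertical_fov'])/2)
    return np.array([[f,0,c['cx']],[0,f,c['cy']],[0,0,1.]])
def ray(c,uv,z):
    p=cv2.undistortPoints(np.array(uv,float).reshape(-1,1,2),K(c),np.array(c['dist'],float)).reshape(-1,2)
    T=np.array(c['pose']); d=np.c_[p,np.ones(len(p))]@T[:3,:3].T; o=T[:3,3]
    return o+d*((z-o[2])/d[:,2])[:,None]
def proj(c,P):
    T=np.linalg.inv(np.array(c['pose'])); r,_=cv2.Rodrigues(T[:3,:3])
    return cv2.projectPoints(np.array(P,float).reshape(-1,1,3),r,T[:3,3],K(c),np.array(c['dist'],float))[0].reshape(-1,2)
def mask(c,h0,h1,s=90,v=50):
    x=cv2.cvtColor(c['color'],cv2.COLOR_RGB2HSV)
    return cv2.inRange(x,(h0,s,v),(h1,255,255))
def blobs(m,a=40):
    n,l,st,ce=cv2.connectedComponentsWithStats(m)
    return [(int(st[i,4]),st[i,:4].tolist(),ce[i].round(1).tolist(),l==i) for i in range(1,n) if st[i,4]>a]
E
python3 - <<'E'
from h import *
o=ctrl.get_obs(); print(o['time'],o['tcp_pos'],o['ee_rot'])
for n in('top','scene'):
    c=cap(n,n+'0'); print(n,np.array(c['pose']).round(3).tolist(),c['vertical_fov'],c['cx'],c['cy'],c['dist'])
E
```

```text
0.0 [246.20348837 601.13527671 252.69292446] [-1.51328003e-04  1.93176223e-01  9.81163888e-01 -5.91049164e-04]
top [[0.022, -0.994, 0.105, 411.306], [-1.0, -0.02, 0.019, -39.758], [-0.017, -0.105, -0.994, 1414.676], [0.0, 0.0, 0.0, 1.0]] 46.19436385974324 276.01432391690247 205.51886794242077 [-0.03025244  0.          0.          0.          0.        ]
scene [[0.314, 0.585, -0.748, 1553.915], [0.949, -0.188, 0.251, -360.056], [0.006, -0.789, -0.614, 916.409], [0.0, 0.0, 0.0, 1.0]] 46.12359766086011 279.3917792865677 214.05794670046674 [-0.01422307  0.          0.          0.          0.        ]
```

View pics/top0.png

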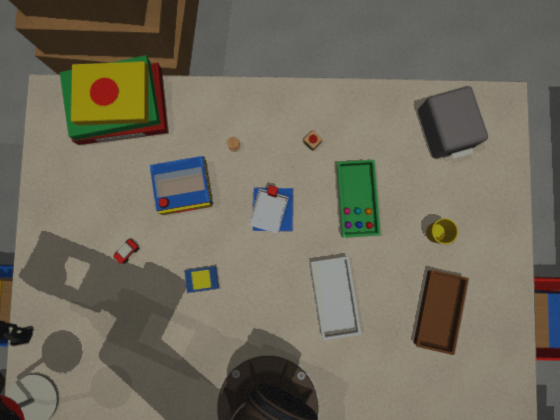

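View pics/scene0.png

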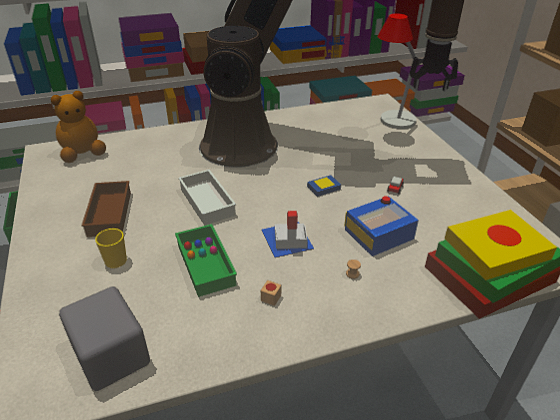

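The top view shows: case at about (182,185) with red catch at (164,202); mat/scoop at (270,208) with the grip at (272,190); green tub at (358,198) with six gems at (347–370, 211–226). The scene view confirms this layout, with the mouth towards the robot.

```bash
python3 - <<'E'
from h import *
c=cap('top')
def rect(m,z,box,name):
    x0,y0,x1,y1=box; mm=np.zeros_like(m); mm[y0:y1,x0:x1]=m[y0:y1,x0:x1]
    b=max(blobs(mm),key=lambda t:t[0]); p=cv2.findContours((b[3]*255).astype(np.uint8),0,1)[0]
    p=max(p,key=len).reshape(-1,2); P=ray(c,p,z)[:,:2].astype(np.float32)
    r=cv2.minAreaRect(P); print(name,b[0],np.round(r[0],1),np.round(r[1],1),round(r[2],1), b[2]); print(cv2.boxPoints(r).round(0).tolist())
rect(mask(c,45,75,100,40),44,(325,150,390,245),'tub')
rect(mask(c,105,125,100,40),70,(140,145,222,222),'case')
rect(mask(c,105,125,100,40),4,(240,175,305,240),'mat')
red=mask(c,0,6,120,60)|mask(c,174,180,120,60)
for b in blobs(red,8):
    print('red',b[:3],ray(c,b[2],82)[0].round(0),ray(c,b[2],124)[0].round(0))
x=cv2.cvtColor(c['color'],cv2.COLOR_RGB2HSV)
w=cv2.inRange(x,(0,0,150),(180,45,255)); rect(w,10,(245,180,300,240),'pan')
E
```

```text
tub 2571 [ 582.6 -242.1] [212.7 105.6] 4.6 [357.9, 196.2]
[[472.0, -198.0], [481.0, -303.0], [693.0, -286.0], [684.0, -181.0]]
case 1272 [611.3 255.9] [129.7 149.8] 11.2 [180.6, 182.3]
[[533.0, 317.0], [562.0, 170.0], [690.0, 195.0], [660.0, 342.0]]
mat 404 [550.9 -38.7] [121.5  40.5] 1.1 [286.8, 209.4]
[[490.0, -20.0], [491.0, -60.0], [612.0, -58.0], [611.0, -17.0]]
red (631, [85, 63, 80, 77], [146.8, 109.4]) [815. 354.  82.] [803. 341. 124.]
red (576, [90, 78, 28, 27], [103.8, 91.3]) [866. 479.  82.] [852. 463. 124.]
red (53, [309, 135, 8, 8], [312.5, 138.6]) [ 740. -111.   82.] [ 729. -108.  124.]
red (90, [267, 185, 10, 12], [271.9, 190.4]) [593.  -2.  82.] [587.  -3. 124.]
red (65, [159, 198, 9, 9], [163.1, 202.1]) [555. 295.  82.] [551. 285. 124.]
red (21, [175, 208, 20, 5], [185.0, 210.1]) [534. 234.  82.] [530. 226. 124.]
red (27, [366, 222, 7, 6], [368.9, 224.8]) [ 505. -267.   82.] [ 502. -259.  124.]
red (163, [114, 239, 24, 25], [125.6, 251.5]) [418. 392.  82.] [418. 378. 124.]
red (327, [534, 277, 26, 14], [546.6, 283.3]) [ 357. -744.   82.] [ 359. -721.  124.]
red (91, [536, 355, 24, 6], [547.9, 358.3]) [ 160. -742.   82.] [ 168. -720.  124.]
red (201, [0, 395, 24, 25], [12.4, 405.8]) [  0. 678.  82.] [ 13. 655. 124.]
pan 831 [537.4   8.3] [79.8 95.9] 70.7 [267.7, 213.4]
[[479.0, -13.0], [569.0, -45.0], [596.0, 30.0], [505.0, 62.0]]
```

```bash
cat >> h.py <<'E'
def pose():
    o=ctrl.get_obs(); w,x,y,z=o['ee_rot']
    yaw=np.arctan2(1-2*(x*x+z*z),2*(x*y-w*z))   # world direction of tool y
    return np.array(o['tcp_pos']),np.degrees(yaw),o
def plan(x,y,z,yaw=None,n=5,ramp=False,frm=None):
    p,a,o=pose() 
    if frm: p,a=np.array(frm[:3],float),frm[3]
    yaw=a if yaw is None else yaw
    s=np.linspace(0,1,n+1)
    if ramp: s=3*s**2-2*s**3
    cp=p.copy(); ca=a; out=[]
    for k in range(1,n+1):
        t=p+s[k]*(np.array([x,y,z])-p); ta=a+s[k]*(yaw-a); r=np.radians(ca)
        ey=np.array([np.cos(r),np.sin(r),0]); ex=np.array([-np.sin(r),np.cos(r),0])
        d=t-cp; L=np.round([d@ex,d@ey,-d[2]]); T=round(ca-ta)
        out.append([L.astype(int).tolist(),int(T)])
        cp=cp+L[0]*ex+L[1]*ey+np.array([0,0,-L[2]]); ca-=T
    for i in range(0,n,5): print(out[i:i+5])
    print('end',cp.round(1),round(ca,1))
    return (*cp,ca)
E
python3 - <<'E'
from h import *
print(pose()[:2]); plan(555,295,150,101.2,n=10)
E
```

```text
(array([246.26564537, 601.22979867, 252.82029468]), np.float64(67.72352866085068))
[[[-40, -17, 10], -3], [[-39, -18, 11], -4], [[-38, -22, 10], -3], [[-37, -23, 10], -3], [[-35, -25, 10], -4]]
[[[-34, -28, 11], -3], [[-32, -29, 10], -3], [[-30, -31, 10], -4], [[-29, -34, 11], -3], [[-26, -34, 10], -3]]
end [554.9 295.  149.8] 100.7
```

play_rows:
  series:
    - [[-40,-17,10],-3]
    - [[-39,-18,11],-4]
    - [[-38,-22,10],-3]
    - [[-37,-23,10],-3]
    - [[-35,-25,10],-4]
  jaw: 0

```text
time: 0.65
tcp_pos: [401.4, 447.5, 201.9]
ee_rot: [-0.0, 0.045, 0.999, -0.0]
ft_force: [0.1, 0.1, -0.6]
grip_width: 12.5
finger_force: 0.0
```

play_rows:
  series:
    - [[-34,-28,11],-3]
    - [[-32,-29,10],-3]
    - [[-30,-31,10],-4]
    - [[-29,-34,11],-3]
    - [[-26,-34,10],-3]

```text
time: 1.15
tcp_pos: [556.0, 293.7, 149.7]
ee_rot: [-0.0, -0.094, 0.996, -0.0]
ft_force: [0.7, -0.1, -0.9]
grip_width: -0.1
finger_force: 0.0
```

```bash
python3 - <<'E'
from h import *
c=cap('wrist','w1'); p=pose(); print(p[0],p[1],p[2]['time'],p[2]['grip_width'],np.array(c['pose']).round(2).tolist())
red=mask(c,0,6,120,60)|mask(c,174,180,120,60)
for b in blobs(red,100): print(b[:3],ray(c,b[2],82)[0].round(1))
print('tip',proj(c,[[*p[0][:2],128]]))
E
```

```text
[559.74909751 289.50364029 148.25412251] 100.95046496878048 1.2 0.011041560024973054 [[-0.19, 0.94, 0.29, 482.4], [0.98, 0.18, 0.05, 279.85], [-0.0, 0.29, -0.96, 269.86], [0.0, 0.0, 0.0, 1.0]]
(2762, [436, 4, 109, 100], [483.7, 54.3]) [438.5 376.2  82. ]
(645, [157, 179, 95, 7], [204.7, 182.0]) [529.1 250.1  82. ]
(1453, [262, 220, 44, 43], [283.5, 241.8]) [554.4 297.4  82. ]
tip [[265.26250288 288.51383591]]
```

View pics/w1.png

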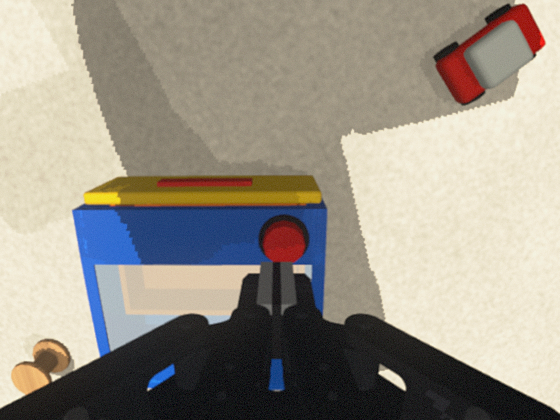

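The wrist view shows the red catch at (284,242), just ahead of the closed fingertips; I descend and press.

play_rows:
  series:
    - [[0,0,15],0]
    - [[0,0,20],0]
    - [[0,0,5],0]
    - [[0,0,0],0]
    - [[0,0,0],0]

```text
time: 1.7
tcp_pos: [554.8, 295.9, 110.7]
ee_rot: [0.0, -0.094, 0.996, 0.0]
ft_force: [-0.2, -0.6, 0.5]
grip_width: 0.2
finger_force: 0.0
```

```bash
python3 - <<'E'
from h import *
p=pose(); print(p[0],p[1],p[2]['ft_force'],p[2]['qvel'])
c=cap('wrist')
red=mask(c,0,6,120,60)|mask(c,174,180,120,60)
for b in blobs(red,100): print(b[:3],ray(c,b[2],82)[0].round(1))
E
```

```text
[554.75109427 295.92284625 110.68909997] 100.76279297049835 [-0.22617016 -0.62603423  0.51871693] [-0.00285625 -0.01008272 -0.00643855 -0.00030364 -0.00032742 -0.00177726]
(2883, [459, 0, 101, 105], [495.8, 59.0]) [447.  364.2  82. ]
(1035, [130, 194, 113, 10], [187.8, 198.8]) [526.7 252.4  82. ]
(651, [255, 248, 51, 26], [282.0, 259.2]) [546.5 297.   82. ]
```

Settled over the catch. Press.

play_rows:
  series:
    - [[0,0,5],0]
    - [[0,0,4],0]
    - [[0,0,3],0]
    - [[0,0,0],0]
    - [[0,0,0],0]

```text
time: 2.25
tcp_pos: [555.2, 295.5, 98.4]
ee_rot: [0.0, -0.093, 0.996, 0.0]
ft_force: [0.6, 2.9, 3.6]
grip_width: 0.1
finger_force: 1.8
```

play_rows:
  series:
    - [[0,0,1],0]
    - [[0,0,0],0]
    - [[0,0,0],0]
    - [[0,0,0],0]
    - [[0,0,0],0]

```text
time: 2.75
tcp_pos: [555.1, 295.3, 97.4]
ee_rot: [0.0, -0.093, 0.996, 0.0]
ft_force: [1.6, 2.9, 4.3]
grip_width: 0.4
finger_force: 2.0
```

```bash
python3 - <<'E'
from h import *
p=pose(); print(p[0],p[1],p[2]['ft_force'],p[2]['time'])
c=cap('top','top1')
for b in blobs(mask(c,22,32,120,80),20): print(b[:3],ray(c,b[2],60)[0].round(1))
f=plan(555,295,170,101,n=3,frm=(555,295.5,98,101)); f=plan(587,-3,220,70,n=10,frm=f)
E
```

```text
[555.09125427 295.33964961  97.36883911] 100.72536909298822 [1.6098327  2.89136507 4.30379759] 2.75
(3873, [71, 62, 76, 63], [109.6, 93.0]) [868.9 470.6  60. ]
(469, [431, 218, 27, 27], [443.0, 229.9]) [ 496.2 -473.8   60. ]
(112, [171, 231, 44, 11], [192.4, 235.3]) [466.9 215.3  60. ]
(304, [192, 270, 19, 19], [200.8, 279.2]) [347.5 187.5  60. ]
[[[0, 0, -24], 0], [[0, 0, -24], 0], [[0, 0, -24], 0]]
end [555.  295.5 170. ] 101
[[[3, -30, -5], 3], [[1, -30, -5], 3], [[-1, -30, -5], 3], [[-2, -30, -5], 3], [[-4, -30, -5], 4]]
[[[-6, -29, -5], 3], [[-7, -29, -5], 3], [[-9, -29, -5], 3], [[-10, -28, -5], 3], [[-12, -28, -5], 3]]
end [587.   -3.3 220. ] 70
```

play_rows:
  series:
    - [[0,0,-24],0]
    - [[0,0,-24],0]
    - [[0,0,-24],0]
    - [[3,-30,-5],3]
    - [[1,-30,-5],3]

```text
time: 3.3
tcp_pos: [560.1, 234.9, 179.6]
ee_rot: [-0.0, -0.041, 0.999, -0.0]
ft_force: [0.3, -1.0, -0.1]
grip_width: 0.0
finger_force: 0.0
```

play_rows:
  series:
    - [[-1,-30,-5],3]
    - [[-2,-30,-5],3]
    - [[-4,-30,-5],4]
    - [[-6,-29,-5],3]
    - [[-7,-29,-5],3]
  jaw: 65

```text
time: 3.8
tcp_pos: [575.6, 84.9, 204.0]
ee_rot: [-0.001, 0.099, 0.995, -0.0]
ft_force: [0.1, 0.3, 0.8]
grip_width: 64.8
finger_force: 0.0
```

play_rows:
  series:
    - [[-9,-29,-5],3]
    - [[-10,-28,-5],3]
    - [[-12,-28,-5],3]
    - [[0,0,0],0]
    - [[0,0,0],0]

```text
time: 4.3
tcp_pos: [584.9, -4.2, 218.9]
ee_rot: [-0.001, 0.177, 0.984, -0.0]
ft_force: [-0.7, -0.1, 0.3]
grip_width: 64.8
finger_force: 0.0
```

```bash
python3 - <<'E'
from h import *
c=cap('wrist','w2'); p=pose(); print(p[0],p[1],p[2]['time'],p[2]['grip_width'],np.array(c['pose']).round(3).tolist())
red=mask(c,0,6,120,60)|mask(c,174,180,120,60)
for b in blobs(red,100): print(b[:3],ray(c,b[2],124)[0].round(1))
E
```

```text
[584.82310431  -3.51883786 218.82734772] 69.73109952710564 4.35 65.10412988211138 [[0.349, 0.897, 0.272, 514.674], [0.937, -0.333, -0.103, 21.781], [-0.002, 0.291, -0.957, 339.163], [0.0, 0.0, 0.0, 1.0]]
(1863, [263, 198, 41, 52], [282.6, 224.4]) [ 5.845e+02 -3.000e-01  1.240e+02]
(308, [222, 370, 25, 16], [233.7, 377.9]) [683.7 -74.7 124. ]
```

View pics/w2.png

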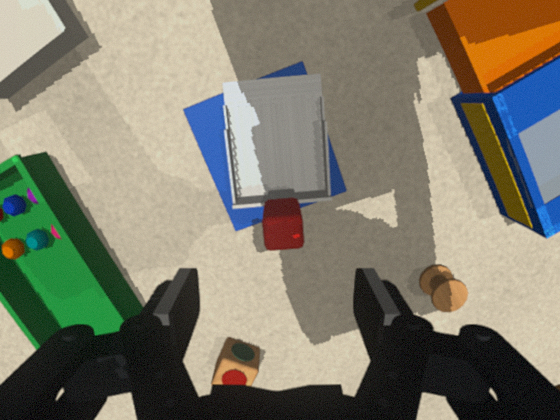

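Wrist view: grip at about (283,224), pan lip from (223,82) to (322,75), back wall top (232,207)–(331,198), mat corners (183,108), (303,62), (345,190), (236,230). I convert these to positions.

```bash
python3 - <<'E'
from h import *
c=cap('wrist')
def ln(a,b,z):
    P=ray(c,[a,b],z); d=P[1]-P[0]; print(P[:,:2].round(1).tolist(),np.linalg.norm(d[:2]).round(1),np.degrees(np.arctan2(d[1],d[0])).round(1))
ln((223,82),(322,75),6); ln((232,207),(331,198),33)
m=mask(c,105,125,100,40); m[:,:170]=0; m[:,360:]=0
M=ray(c,[(183,108),(303,62),(345,190),(236,230)],4)[:,:2]; r=cv2.minAreaRect(M.astype(np.float32)); print(M.round(0).tolist(),M.mean(0),r)
red=mask(c,0,6,120,60)|mask(c,174,180,120,60)
b=[b for b in blobs(red,1000)][0][3].astype(np.uint8)*255
print(cv2.minAreaRect(max(cv2.findContours(b,0,1)[0],key=len)))
# red top-face corners
P=max(cv2.findContours(b,0,1)[0],key=len); print(cv2.approxPolyDP(P,4,True).reshape(-1,2).tolist())
v=cv2.cvtColor(c['color'],cv2.COLOR_RGB2HSV)[...,2]; print(v[195:255:3,285].tolist())
E
```

```text
[[481.8, -15.4], [506.3, 67.4]] 86.3 73.5
[[583.5, -44.8], [605.8, 38.9]] 86.6 75.1
[[489.0, -58.0], [490.0, 56.0], [612.0, 55.0], [613.0, -56.0]] [551.08371186  -0.79826127] ((550.6187133789062, -0.4184608459472656), (123.6920394897461, 113.28404998779297), 0.567211389541626)
((281.1725769042969, 223.91624450683594), (50.72789764404297, 39.542110443115234), 85.91438293457031)
[[294, 199], [265, 202], [266, 249], [301, 245]]
[80, 79, 79, 76, 81, 83, 85, 99, 112, 119, 121, 114, 112, 121, 115, 115, 116, 116, 117, 127]
```

```bash
python3 - <<'E'
from h import *
c=cap('wrist')
print(ray(c,[(266,249),(301,245),(283,232)],124).round(1)) 
f=plan(590,-2,103,74,n=5)
E
```

```text
[[ 5.964e+02 -1.470e+01  1.240e+02]
 [ 6.015e+02  7.100e+00  1.240e+02]
 [ 5.893e+02 -6.000e-01  1.240e+02]]
[[[-1, 1, 23], -1], [[-1, 0, 23], -1], [[-1, 0, 24], -1], [[-1, 1, 23], 0], [[0, 0, 23], -1]]
end [589.4  -2.2 102.9] 73.8
```

play_rows:
  series:
    - [[-2,1,23],-2]
    - [[-2,2,23],-2]
    - [[0,0,24],0]
    - [[0,0,23],0]
    - [[0,0,23],0]

```text
time: 4.95
tcp_pos: [589.9, -1.0, 102.2]
ee_rot: [-0.0, 0.141, 0.99, -0.0]
ft_force: [0.7, -0.5, -0.2]
grip_width: 65.1
finger_force: 0.0
```

play_rows:
  series:
    - [[0,0,0],0]
    - [[0,0,0],0]
    - [[0,0,0],0]
    - [[0,0,0],0]
    - [[0,0,0],0]
  jaw: 0
  squeeze: 60

```text
time: 5.45
tcp_pos: [590.9, -2.1, 104.3]
ee_rot: [0.001, 0.142, 0.99, 0.0]
ft_force: [-0.9, 0.2, 7.0]
grip_width: 25.3
finger_force: 59.6
```

```bash
python3 - <<'E'
from h import *
p=pose(); print(p[0],p[1],p[2]['time'],p[2]['grip_width'],p[2]['finger_force'],p[2]['ft_force'])
E
```

```text
[590.86954853  -2.14895055 104.32104849] 73.72671745440242 5.45 25.28441464033867 59.60106074810028 [-0.86915554  0.21397287  6.95874141]
```

```bash
python3 - <<'E'
from h import *
f=plan(590,-1,195,74,n=4,frm=(590,-1,104,73.8)); f=plan(670,-235,240,94.6,n=11,frm=f)
E
```

```text
[[[0, 0, -23], 0], [[0, 0, -22], 0], [[0, 0, -23], 0], [[0, 0, -23], 0]]
end [590.  -1. 195.] 73.8
[[[-13, -18, -4], -2], [[-12, -19, -4], -2], [[-12, -19, -4], -2], [[-11, -20, -4], -2], [[-10, -20, -4], -1]]
[[[-10, -20, -5], -2], [[-9, -21, -4], -2], [[-8, -21, -4], -2], [[-8, -21, -4], -2], [[-7, -21, -4], -2]]
[[[-6, -22, -4], -2]]
end [ 669.7 -235.2  240. ] 94.8
```

play_rows:
  series:
    - [[0,0,-15],0]
    - [[0,0,-25],0]
    - [[0,0,-25],0]
    - [[0,0,-26],0]
    - [[-13,-18,-4],-2]

```text
time: 5.95
tcp_pos: [598.6, -21.8, 201.9]
ee_rot: [0.002, 0.123, 0.992, 0.0]
ft_force: [0.6, -0.0, -1.4]
grip_width: 25.4
finger_force: 58.9
```

play_rows:
  series:
    - [[-12,-19,-4],-2]
    - [[-12,-19,-4],-2]
    - [[-11,-20,-4],-2]
    - [[-10,-20,-4],-1]
    - [[-10,-20,-5],-2]

```text
time: 6.45
tcp_pos: [634.1, -130.5, 219.9]
ee_rot: [0.0, 0.046, 0.999, -0.0]
ft_force: [0.4, -0.1, 0.7]
grip_width: 25.1
finger_force: 59.0
```

play_rows:
  series:
    - [[-9,-21,-4],-2]
    - [[-8,-21,-4],-2]
    - [[-8,-21,-4],-2]
    - [[-7,-21,-4],-2]
    - [[-6,-22,-4],-2]

```text
time: 6.95
tcp_pos: [669.7, -237.4, 239.9]
ee_rot: [0.0, -0.042, 0.999, -0.0]
ft_force: [-0.1, -0.3, -0.9]
grip_width: 25.2
finger_force: 59.0
```

play_rows:
  series:
    - [[0,0,0],0]
    - [[0,0,0],0]
    - [[0,0,0],0]
    - [[0,0,0],0]
    - [[0,0,0],0]

```text
time: 7.45
tcp_pos: [669.5, -235.8, 239.4]
ee_rot: [-0.0, -0.041, 0.999, 0.0]
ft_force: [-0.3, -0.1, -1.4]
grip_width: 25.5
finger_force: 59.2
```

```bash
python3 - <<'E'
from h import *
c=cap('wrist','w3'); p=pose(); print(p[0],p[1],p[2]['time'],p[2]['grip_width'],p[2]['ft_force'])
E
```

```text
[ 669.5934055  -235.94362406  239.38480643] 94.75197618987175 7.5 25.380095297214677 [ 1.63311227 -0.82114973 -0.94908579]
```

View pics/w3.png

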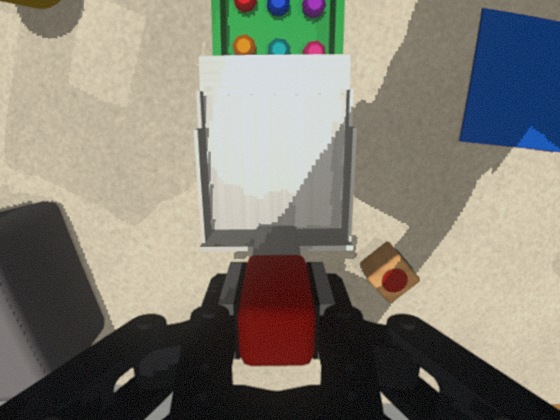

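The wrist view shows the scoop level and square in the hand (lip from (200,57) to (350,56)); the tub's walls run at columns ~212–344 above it, gems visible at (244–315, 5–47).

```bash
python3 - <<'E'
from h import *
c=cap('wrist'); m=mask(c,45,75,80,30)
L=[];R=[]
for r in range(4,50,5):
    k=np.where(m[r,180:380])[0]+180; L.append((k.min(),r)); R.append((k.max()+1,r))
PL=ray(c,L,44)[:,:2];PR=ray(c,R,44)[:,:2]
for P in(PL,PR): 
    v=np.polyfit(P[:,0],P[:,1],1); print(np.degrees(np.arctan(v[0])),np.polyval(v,500), np.polyval(v,580))
print(L[0],R[0])
lip=ray(c,[(200,57),(350,56)],142)[:,:2]; print('lip',lip,lip.mean(0))
bk=ray(c,[(201,249),(355,247)],165)[:,:2]; print('back',bk,bk.mean(0))
# top-cam again
c=cap('top'); m=mask(c,45,75,100,40)
for r in (166,172,228,232):
    k=np.where(m[r,325:395])[0]+325; print(r,ray(c,[(k.min(),r),(k.max()+1,r)],44)[:,:2].round(1).tolist())
E
```

```text
4.583428644179002 -301.75769169568633 -295.3443317466991
4.347724628698093 -195.37545628102058 -189.29320896617898
(np.int64(211), 4) (np.int64(345), 4)
lip [[ 573.3183635  -286.95834302]
 [ 565.95069329 -202.99531362]] [ 569.63452839 -244.97682832]
back [[ 679.4651257  -278.88013424]
 [ 670.93231703 -190.34421758]] [ 675.19872136 -234.61217591]Traceback (most recent call last):
  File "<stdin>", line 15, in <module>
    return umr_minimum(a, axis, None, out, keepdims, initial, where)
ValueError: zero-size array to reduction operation minimum which has no identity
```

play_rows:
  series:
    - [[0,0,15],1]
    - [[0,0,28],0]
    - [[0,0,28],0]
    - [[0,0,28],0]
    - [[0,0,18],0]

```text
time: 8.1
tcp_pos: [668.3, -235.9, 118.9]
ee_rot: [-0.001, -0.032, 0.999, 0.001]
ft_force: [1.1, 0.6, -0.8]
grip_width: 25.3
finger_force: 59.2
```

play_rows:
  series:
    - [[0,0,7],0]
    - [[0,0,4],0]
    - [[0,0,2],0]
    - [[0,0,0],0]
    - [[0,0,0],0]

```text
time: 8.6
tcp_pos: [670.1, -236.7, 110.2]
ee_rot: [0.001, -0.032, 0.999, -0.0]
ft_force: [0.1, 0.7, -1.7]
grip_width: 25.7
finger_force: 59.1
```

```bash
python3 - <<'E'
from h import *
p=pose(); print(p[0],p[1],p[2]['time'],p[2]['ft_force'],p[2]['moment'])
E
```

```text
[ 670.09802073 -236.66940664  110.22179262] 93.72060054655374 8.6 [ 0.09975817  0.73996742 -1.70771993] [ 0.05416169  0.01228231 -0.03280953]
```

play_rows:
  series:
    - [[0,0,2],0]
    - [[0,0,1],0]
    - [[0,0,0],0]
    - [[0,0,0],0]
    - [[0,0,0],0]

```text
time: 9.1
tcp_pos: [670.4, -236.8, 108.4]
ee_rot: [0.001, -0.032, 0.999, -0.0]
ft_force: [-3.3, 1.1, 17.3]
grip_width: 25.5
finger_force: 61.5
```

```bash
python3 - <<'E'
from h import *
p=pose(); print(p[0],p[1],p[2]['time'],p[2]['ft_force'],p[2]['moment'])
E
```

```text
[ 670.41094309 -236.799095    108.35473785] 93.7217967183328 9.1 [-3.26922762  1.10782809 17.32850232] [0.58328423 0.818211   0.09631002]
```

play_rows:
  series:
    - [[0,1,-1],0]
    - [[6,0,0],0]
    - [[8,0,0],0]
    - [[8,0,0],0]
    - [[8,0,0],0]

```text
time: 9.6
tcp_pos: [640.3, -237.8, 108.4]
ee_rot: [0.001, -0.032, 0.999, -0.0]
ft_force: [3.7, 0.3, 7.7]
grip_width: 25.2
finger_force: 60.3
```

play_rows:
  series:
    - [[8,0,0],0]
    - [[8,0,0],0]
    - [[8,0,0],0]
    - [[8,0,0],0]
    - [[8,0,0],0]

```text
time: 10.1
tcp_pos: [600.6, -240.5, 108.5]
ee_rot: [0.002, -0.032, 0.999, -0.001]
ft_force: [5.5, 0.1, 7.0]
grip_width: 25.2
finger_force: 59.9
```

```bash
python3 - <<'E'
from h import *
c=cap('wrist','w4');p=pose(); print(p[0],p[1],p[2]['time'],p[2]['ft_force'],p[2]['moment'])
E
```

```text
[ 599.34427653 -240.54872767  108.36055017] 93.70859557899148 10.15 [-1.10683338 -1.0706079   7.69206159] [0.3512985  0.07788239 0.04772763]
```

View pics/w4.png

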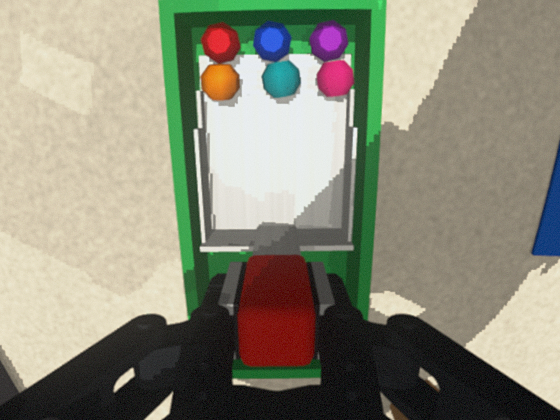

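Wrist view: orange, turquoise and pink (row ~80) are already on the pan; red, blue and purple (row ~42) are between lip and end wall. Push on.

play_rows:
  series:
    - [[5,0,0],0]
    - [[4,0,0],0]
    - [[3,0,0],0]
    - [[2,0,0],0]
    - [[0,0,0],0]

```text
time: 10.65
tcp_pos: [586.4, -241.4, 108.4]
ee_rot: [0.001, -0.032, 0.999, -0.001]
ft_force: [0.3, -1.0, 9.7]
grip_width: 25.5
finger_force: 60.2
```

```bash
python3 - <<'E'
from h import *
c=cap('wrist','w5');p=pose(); print(p[0],p[1],p[2]['time'],p[2]['ft_force'],p[2]['moment'])
E
```

```text
[ 586.38954432 -241.40507861  108.35871108] 93.71127431776088 10.7 [ 0.39265929 -0.54856519  9.54750371] [ 0.19646746 -0.01247957 -0.08275292]
```

View pics/w5.png

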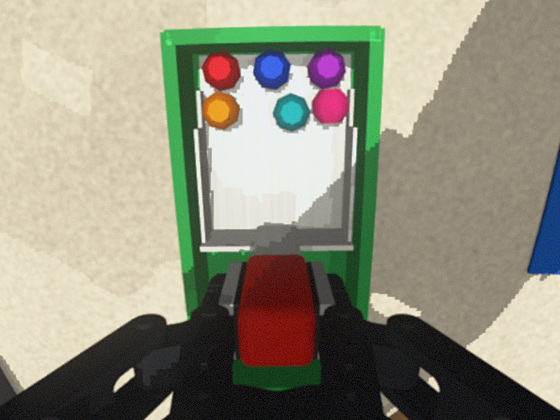

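Gems are nearly all on the pan (rows 70 and 110). I push the last few mm, pull back gently, then a quick start and soft stop to seat them deeper.

play_rows:
  series:
    - [[2,0,0],0]
    - [[2,0,0],0]
    - [[0,0,0],0]
    - [[-2,0,0],0]
    - [[-5,0,0],0]

```text
time: 11.2
tcp_pos: [588.5, -241.1, 108.3]
ee_rot: [0.0, -0.033, 0.999, -0.0]
ft_force: [-7.3, -1.4, 18.2]
grip_width: 25.4
finger_force: 61.6
```

play_rows:
  series:
    - [[-8,0,0],0]
    - [[-11,0,0],0]
    - [[-12,0,0],0]
    - [[-12,0,0],0]
    - [[-11,0,0],0]

```text
time: 11.7
tcp_pos: [642.6, -237.5, 108.3]
ee_rot: [-0.0, -0.033, 0.999, -0.0]
ft_force: [-5.9, -0.7, 15.7]
grip_width: 25.3
finger_force: 60.8
```

play_rows:
  series:
    - [[-9,0,0],0]
    - [[-6,0,0],0]
    - [[-3,0,0],0]
    - [[0,0,0],0]
    - [[0,0,0],0]

```text
time: 12.2
tcp_pos: [660.7, -236.3, 108.3]
ee_rot: [0.0, -0.033, 0.999, -0.0]
ft_force: [-3.1, 0.0, 11.5]
grip_width: 25.8
finger_force: 60.5
```

play_rows:
  series:
    - [[25,0,0],0]
    - [[25,0,0],0]
    - [[14,0,0],0]
    - [[7,0,0],0]
    - [[2,0,0],0]

```text
time: 12.7
tcp_pos: [587.6, -241.2, 108.2]
ee_rot: [0.001, -0.032, 0.999, -0.0]
ft_force: [3.4, 1.0, 5.2]
grip_width: 25.6
finger_force: 60.3
```

```bash
python3 - <<'E'
from h import *
c=cap('wrist','w6');p=pose(); print(p[0],p[1],p[2]['time'],p[2]['ft_force'],p[2]['moment'])
E
```

```text
[ 587.63079778 -241.27635513  108.18435219] 93.70101009487176 12.75 [-0.45710321 -0.31583193  8.051038  ] [-0.08607062 -0.07541532 -0.00120835]
```

View pics/w6.png

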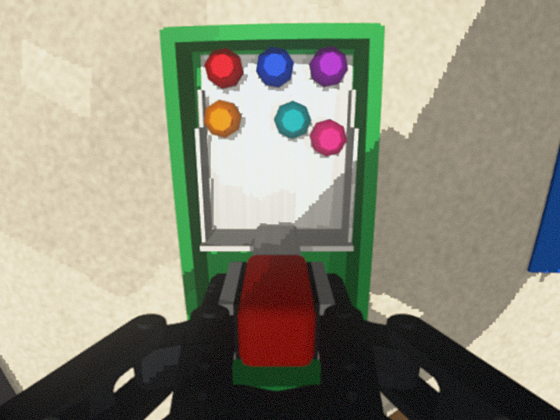

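Wrist view: second row is deeper (orange (222,118), turquoise (292,119), pink (328,137)), the front row (red 224,68; blue 275,67; purple 328,67) still close to the lip. I push to the wall, pull back gently and check numerically who rides.

```bash
cat >> h.py <<'E'
def gems(c):
    H=dict(red=(0,5),red2=(174,180),orange=(10,20),turq=(88,97),blue=(108,125),purple=(138,152),pink=(158,172))
    for k,(a,b) in H.items():
        m=mask(c,a,b,110,60); m[250:]=0; m[:,:195]=0; m[:,362:]=0
        print(k,[(t[0],t[2]) for t in blobs(m,150)])
E
python3 - <<'E'
from h import *
gems(cap('wrist'))
E
```

```text
red [(544, [223.5, 68.1])]
red2 [(493, [223.2, 67.2])]
orange [(1025, [221.7, 118.0])]
turq [(913, [292.1, 119.1])]
blue [(1085, [274.4, 66.4])]
purple [(1071, [328.1, 66.1])]
pink [(957, [327.8, 137.1])]
```

play_rows:
  series:
    - [[3,0,0],0]
    - [[2,0,0],0]
    - [[1,0,0],0]
    - [[0,0,0],0]
    - [[0,0,0],0]

```text
time: 13.3
tcp_pos: [584.4, -241.7, 108.8]
ee_rot: [0.003, -0.032, 0.999, -0.001]
ft_force: [10.9, 4.6, 7.4]
grip_width: 25.8
finger_force: 60.4
```

```bash
python3 - <<'E'
from h import *
gems(cap('wrist')); p=pose(); print(p[0],p[2]['ft_force'])
E
```

```text
red [(581, [224.3, 72.5])]
red2 [(409, [222.3, 72.5])]
orange [(1017, [222.1, 118.9])]
turq [(908, [292.3, 119.9])]
blue [(1046, [274.9, 71.5])]
purple [(1042, [328.5, 71.4])]
pink [(955, [328.0, 137.9])]
[ 584.45334633 -241.63131875  108.78029094] [11.32573839  3.44577239  7.35593994]
```

play_rows:
  series:
    - [[-2,0,0],0]
    - [[-4,0,0],0]
    - [[-6,0,0],0]
    - [[-8,0,0],0]
    - [[-8,0,0],0]

```text
time: 13.85
tcp_pos: [609.2, -239.6, 108.1]
ee_rot: [-0.0, -0.033, 0.999, -0.0]
ft_force: [-5.5, -0.4, 15.9]
grip_width: 25.6
finger_force: 61.8
```

play_rows:
  series:
    - [[-6,0,0],0]
    - [[-4,0,0],0]
    - [[-2,0,0],0]
    - [[0,0,0],0]
    - [[0,0,0],0]

```text
time: 14.35
tcp_pos: [621.4, -238.8, 108.1]
ee_rot: [-0.0, -0.033, 0.999, -0.0]
ft_force: [-3.7, 0.1, 13.2]
grip_width: 25.6
finger_force: 61.5
```

```bash
python3 - <<'E'
from h import *
gems(cap('wrist')); p=pose(); print(p[0],p[2]['ft_force'])
E
```

```text
red [(637, [223.9, 69.1])]
red2 [(376, [221.5, 65.8])]
orange [(1032, [221.5, 116.4])]
turq [(928, [292.2, 117.6])]
blue [(1064, [274.7, 67.4])]
purple [(1062, [328.5, 68.0])]
pink [(966, [328.0, 135.7])]
[ 621.3955984  -238.78362948  108.13174322] [-3.58208336  0.04254794 14.10683295]
```

play_rows:
  series:
    - [[-4,0,0],0]
    - [[-8,0,0],0]
    - [[-11,0,0],0]
    - [[-11,0,0],0]
    - [[-8,0,0],0]

```text
time: 14.9
tcp_pos: [663.5, -236.1, 108.1]
ee_rot: [-0.0, -0.033, 0.999, -0.0]
ft_force: [-6.1, -0.6, 15.3]
grip_width: 25.2
finger_force: 61.4
```

play_rows:
  series:
    - [[-4,0,0],0]
    - [[-2,0,0],0]
    - [[0,0,0],0]
    - [[0,0,0],0]
    - [[28,0,0],0]

```text
time: 15.4
tcp_pos: [644.3, -237.6, 108.1]
ee_rot: [0.002, -0.033, 0.999, -0.001]
ft_force: [4.1, -0.4, 12.1]
grip_width: 25.5
finger_force: 61.4
```

play_rows:
  series:
    - [[20,0,0],0]
    - [[13,0,0],0]
    - [[8,0,0],0]
    - [[4,0,0],0]
    - [[2,0,0],0]

```text
time: 15.9
tcp_pos: [595.0, -240.7, 108.1]
ee_rot: [0.001, -0.032, 0.999, -0.0]
ft_force: [2.5, 1.0, 5.5]
grip_width: 25.2
finger_force: 60.6
```

```bash
python3 - <<'E'
from h import *
gems(cap('wrist')); p=pose(); print(p[0],p[2]['ft_force'],p[2]['time'])
E
```

```text
red [(497, [223.0, 53.7])]
red2 [(567, [224.7, 52.8])]
orange [(1009, [222.8, 128.2])]
turq [(899, [292.5, 130.3])]
blue [(1130, [275.2, 52.9])]
purple [(1099, [328.7, 53.5])]
pink [(941, [328.4, 147.7])]
[ 594.89187585 -240.74695586  108.06181038] [ 1.68937938 -0.72320978  5.9506864 ] 15.95
```

play_rows:
  series:
    - [[5,0,0],0]
    - [[4,0,0],0]
    - [[3,0,0],0]
    - [[1,0,0],0]
    - [[0,0,0],0]

```text
time: 16.45
tcp_pos: [584.3, -241.6, 108.7]
ee_rot: [0.003, -0.032, 0.999, -0.001]
ft_force: [12.5, 4.3, 7.9]
grip_width: 25.3
finger_force: 60.6
```

play_rows:
  series:
    - [[-2,0,0],0]
    - [[-3,0,0],0]
    - [[-4,0,-1],0]
    - [[-5,0,-2],0]
    - [[-6,0,-3],0]

```text
time: 16.95
tcp_pos: [601.6, -239.8, 113.0]
ee_rot: [-0.0, -0.032, 0.999, 0.0]
ft_force: [0.1, -0.5, -2.9]
grip_width: 25.6
finger_force: 59.4
```

play_rows:
  series:
    - [[-7,0,-1],0]
    - [[-8,0,0],0]
    - [[-8,0,0],0]
    - [[-8,0,0],0]
    - [[-8,0,0],0]

```text
time: 17.45
tcp_pos: [641.3, -237.3, 114.1]
ee_rot: [-0.0, -0.033, 0.999, 0.0]
ft_force: [0.1, 0.7, -2.6]
grip_width: 25.2
finger_force: 59.5
```

play_rows:
  series:
    - [[-7,0,0],0]
    - [[-5,0,0],0]
    - [[-3,0,0],0]
    - [[-1,0,0],0]
    - [[0,0,0],0]

```text
time: 17.95
tcp_pos: [656.5, -236.3, 114.2]
ee_rot: [-0.0, -0.032, 0.999, 0.0]
ft_force: [0.2, -0.3, -1.5]
grip_width: 25.3
finger_force: 59.4
```

```bash
python3 - <<'E'
from h import *
gems(cap('wrist')); p=pose(); print(p[0],p[2]['ft_force'],p[2]['time'])
E
```

```text
red [(620, [225.0, 70.0])]
red2 [(374, [222.5, 67.7])]
orange [(1008, [222.8, 128.1])]
turq [(902, [292.5, 130.3])]
blue [(1053, [275.7, 69.1])]
purple [(1046, [329.2, 69.5])]
pink [(949, [328.4, 147.8])]
[ 656.36020717 -236.34300177  114.25944199] [-0.24265954 -0.07527072 -2.83185951] 18.0
```

All six ride in the air. The tidy plan: carry with mouth towards the robot over the case top, and dump over the tray by an abrupt reversal.

```bash
python3 - <<'E'
from h import *
p,a,_=pose(); f=(*p,a)
f=plan(p[0],p[1],200,None,n=10,ramp=True,frm=f); f=plan(708,265,200,100.4,n=25,ramp=True,frm=f)
E
```

```text
[[[0, 0, -2], 0], [[0, 0, -7], 0], [[0, 0, -10], 0], [[0, 0, -11], 0], [[0, 0, -13], 0]]
[[[0, 0, -13], 0], [[0, 0, -11], 0], [[0, 0, -10], 0], [[0, 0, -6], 0], [[0, 0, -3], 0]]
end [ 656.4 -236.3  200.3] 93.7
[[[0, 2, 0], 0], [[-2, 7, 0], 0], [[-1, 11, 0], 0], [[-3, 14, 0], 0], [[-3, 18, 0], -1]]
[[[-4, 20, 0], 0], [[-4, 23, 0], 0], [[-5, 25, 0], -1], [[-5, 26, 0], 0], [[-6, 28, 0], 0]]
[[[-6, 29, 0], -1], [[-6, 30, 0], 0], [[-7, 29, 0], -1], [[-7, 29, 0], 0], [[-7, 29, 0], 0]]
[[[-6, 28, 0], -1], [[-7, 26, 0], 0], [[-7, 24, 0], 0], [[-6, 23, 0], -1], [[-5, 20, 0], 0]]
[[[-5, 17, 0], 0], [[-4, 14, 0], 0], [[-3, 10, 0], -1], [[-2, 7, 0], 0], [[0, 2, 0], 0]]
end [707.7 264.7 200.3] 100.7
```

play_rows:
  series:
    - [[0,0,-2],0]
    - [[0,0,-7],0]
    - [[0,0,-10],0]
    - [[0,0,-11],0]
    - [[0,0,-13],0]

```text
time: 18.5
tcp_pos: [656.7, -236.4, 158.6]
ee_rot: [0.0, -0.032, 0.999, -0.0]
ft_force: [0.6, 0.0, -1.3]
grip_width: 25.2
finger_force: 59.4
```

play_rows:
  series:
    - [[0,0,-13],0]
    - [[0,0,-11],0]
    - [[0,0,-10],0]
    - [[0,0,-6],0]
    - [[0,0,-3],0]

```text
time: 19.0
tcp_pos: [656.8, -236.4, 201.1]
ee_rot: [0.0, -0.032, 0.999, -0.0]
ft_force: [-0.3, 0.3, -2.8]
grip_width: 25.6
finger_force: 59.5
```

```bash
python3 - <<'E'
from h import *
gems(cap('wrist')); p=pose(); print(p[0],p[2]['ft_force'],p[2]['time'])
E
```

```text
red [(656, [224.8, 69.7])]
red2 [(339, [222.7, 68.3])]
orange [(1006, [222.7, 128.2])]
turq [(901, [292.4, 130.3])]
blue [(1055, [275.7, 69.2])]
purple [(1054, [329.1, 69.5])]
pink [(940, [328.3, 147.8])]
[ 656.7990234  -236.39046809  201.09084849] [-0.19036687  0.30681125 -0.02817103] 19.05
```

All six lifted. Carry.

play_rows:
  series:
    - [[0,2,0],0]
    - [[-2,7,0],0]
    - [[-1,11,0],0]
    - [[-3,14,0],0]
    - [[-3,18,0],-1]

```text
time: 19.55
tcp_pos: [662.2, -182.5, 200.1]
ee_rot: [-0.0, -0.041, 0.999, 0.0]
ft_force: [0.1, -0.8, -1.9]
grip_width: 25.3
finger_force: 59.5
```

play_rows:
  series:
    - [[-4,20,0],0]
    - [[-4,23,0],0]
    - [[-5,25,0],-1]
    - [[-5,26,0],0]
    - [[-6,28,0],0]

```text
time: 20.05
tcp_pos: [675.0, -57.7, 200.4]
ee_rot: [-0.0, -0.05, 0.999, 0.0]
ft_force: [0.8, 0.1, -2.3]
grip_width: 25.7
finger_force: 59.4
```

play_rows:
  series:
    - [[-6,29,0],-1]
    - [[-6,30,0],0]
    - [[-7,29,0],-1]
    - [[-7,29,0],0]
    - [[-7,29,0],0]

```text
time: 20.55
tcp_pos: [689.8, 91.7, 200.3]
ee_rot: [-0.0, -0.068, 0.998, 0.0]
ft_force: [0.1, -0.6, -2.1]
grip_width: 25.3
finger_force: 59.5
```

play_rows:
  series:
    - [[-6,28,0],-1]
    - [[-7,26,0],0]
    - [[-7,24,0],0]
    - [[-6,23,0],-1]
    - [[-5,20,0],0]

```text
time: 21.05
tcp_pos: [702.1, 215.9, 200.3]
ee_rot: [-0.0, -0.086, 0.996, 0.0]
ft_force: [-0.8, -0.7, -1.6]
grip_width: 25.2
finger_force: 59.4
```

play_rows:
  series:
    - [[-5,17,0],0]
    - [[-4,14,0],0]
    - [[-3,10,0],-1]
    - [[-2,7,0],0]
    - [[0,2,0],0]

```text
time: 21.55
tcp_pos: [707.9, 265.1, 200.2]
ee_rot: [-0.0, -0.093, 0.996, -0.0]
ft_force: [0.6, 0.4, -2.2]
grip_width: 25.3
finger_force: 59.4
```

```bash
python3 - <<'E'
from h import *
c=cap('wrist','w7'); gems(c); p=pose(); print(p[0],p[1],p[2]['ft_force'],p[2]['time'])
E
```

```text
red []
red2 [(967, [224.4, 68.7])]
orange [(1015, [222.8, 128.3])]
turq [(918, [292.4, 130.3])]
blue [(3543, [274.7, 11.0]), (1066, [275.6, 69.0]), (176, [359.4, 148.3])]
purple [(1057, [329.1, 69.6])]
pink [(956, [328.2, 147.8])]
[707.84074575 264.87127422 200.19683889] 100.71676128474452 [-0.66646182  0.15614509 -2.28568271] 21.6
```

View pics/w7.png

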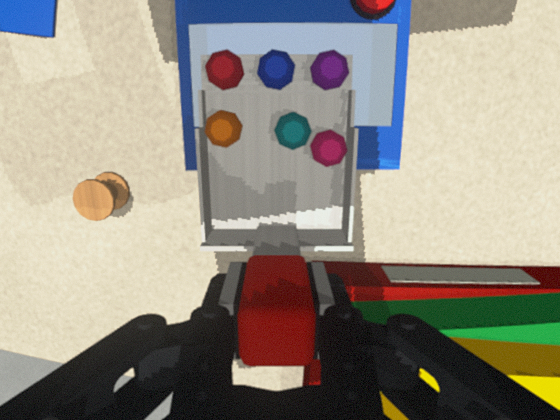

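Wrist view: all six gems on the pan, lip at row ~57 above the case; case back edge spans (185,168)–(402,168), catch at (375,5). A book stack lies close behind, so I must not retreat beyond here.

```bash
python3 - <<'E'
from h import *
c=cap('wrist'); B=ray(c,[(185,168),(402,169)],70)[:,:2]; print(B)
d=B[1]-B[0]; print(np.linalg.norm(d),np.degrees(np.arctan2(d[1],d[0]))-90)
u=np.array([np.cos(np.radians(11.2)),np.sin(np.radians(11.2))]); print('front',B.mean(0)-130*u)
L=ray(c,[(201,57),(352,57)],103)[:,:2]; print(L,L.mean(0),(L.mean(0)-B.mean(0)+130*u)@u)
t=cap('top'); m=mask(t,22,32,120,80); 
b=[b for b in blobs(m,60) if 150<b[2][0]<230 and 200<b[2][1]<255]; print([(x[:3]) for x in b])
for x in b:
  P=ray(t,np.argwhere(x[3])[:,::-1],60)[:,:2].astype(np.float32); r=cv2.minAreaRect(P); print(r)
m=mask(t,8,18,150,80); b=[b for b in blobs(m,60) if 140<b[2][0]<230 and 180<b[2][1]<250]; print([x[:3] for x in b],[ray(t,x[2],10)[0].round() for x in b])
E
```

```text
[[689.00935992 196.50803547]
 [661.50301197 345.62731748]]
151.63495455356022 10.451227015853135
front [547.73201575 245.81721082]
[[617.29721664 204.75002516]
 [601.64522439 288.10449643]] [609.47122051 246.4272608 ] 60.681883862782264
[(77, [190, 231, 26, 6], [203.8, 233.5])]
((471.6142883300781, 187.30581665039062), (9.547761917114258, 69.5577392578125), 10.68857479095459)
[(689, [182, 203, 31, 32], [198.2, 217.8])] [array([520., 210.,  10.])]
```

play_rows:
  series:
    - [[0,0,2],0]
    - [[0,0,5],0]
    - [[0,0,6],0]
    - [[0,0,5],0]
    - [[0,0,2],0]

```text
time: 22.2
tcp_pos: [707.5, 264.4, 179.2]
ee_rot: [-0.001, -0.093, 0.996, -0.0]
ft_force: [-0.6, 1.2, -1.8]
grip_width: 25.6
finger_force: 59.4
```

play_rows:
  series:
    - [[6,0,0],0]
    - [[14,0,0],0]
    - [[22,0,0],0]
    - [[29,0,0],0]
    - [[31,0,0],0]

```text
time: 22.7
tcp_pos: [606.6, 245.5, 180.4]
ee_rot: [0.0, -0.093, 0.996, 0.0]
ft_force: [-0.4, -0.6, -2.8]
grip_width: 25.1
finger_force: 59.5
```

play_rows:
  series:
    - [[-45,0,0],0]
    - [[-38,0,0],0]
    - [[-10,0,0],0]
    - [[0,0,0],0]
    - [[0,0,0],0]

```text
time: 23.2
tcp_pos: [698.2, 262.9, 180.1]
ee_rot: [-0.0, -0.093, 0.996, -0.0]
ft_force: [-0.7, 1.0, -1.9]
grip_width: 25.5
finger_force: 60.1
```

```bash
python3 - <<'E'
from h import *
c=cap('wrist'); gems(c); p=pose(); print(p[0],p[1],p[2]['ft_force'],p[2]['time'])
t=cap('top'); cv2.imwrite('pics/t2.png',cv2.resize(t['color'][140:260,130:250,::-1],None,fx=5,fy=5,interpolation=cv2.INTER_CUBIC))
E
```

```text
red []
red2 []
orange []
turq []
blue [(4472, [264.2, 15.9]), (225, [358.9, 168.9])]
purple []
pink [(1097, [344.6, 25.2])]
[697.94187342 262.84652613 180.20411856] 100.72996927734212 [-1.38067728 -0.19019349 -0.96906867] 23.25
```

View pics/t2.png

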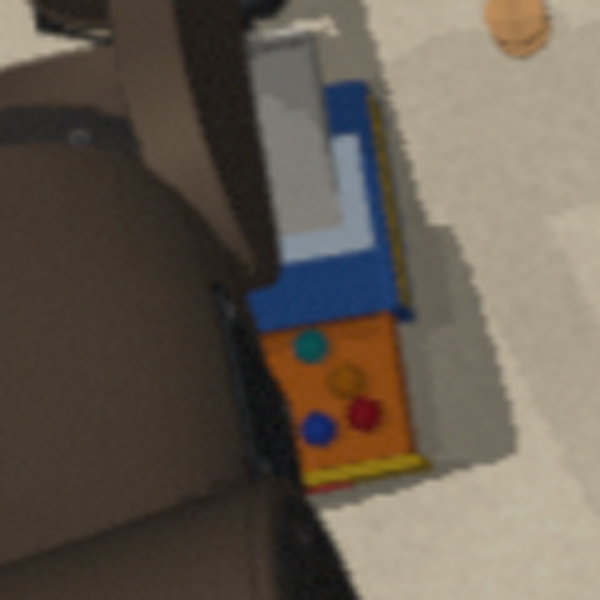

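Crop of the top view: turquoise, orange, red and blue lie in the tray; purple is hidden by the arm; a pink blob at wrist pixel (345,25) seems to sit on the case. I locate it.

```bash
cat >> h.py <<'E'
u=np.array([np.cos(np.radians(11)),np.sin(np.radians(11))]); v=np.array([-u[1],u[0]]); F=np.array([547.7,245])
def uv(P): return [round(float((P[:2]-F)@u),1),round(float((P[:2]-F)@v),1)]
E
python3 - <<'E'
from h import *
H=dict(red=(0,5),red2=(172,180),turq=(86,98),blue=(108,128),purple=(135,155),pink=(156,172))
for n in('wrist','scene'):
    c=cap(n)
    for k,(a,b) in H.items():
        m=mask(c,a,b,110,40)
        for t in blobs(m,12 if n=='scene' else 200):
            P=ray(c,t[2],79)[0]
            if np.hypot(*(P[:2]-F))<260: print(n,k,t[0],t[1],t[2],'z79',uv(P),'z19',uv(ray(c,t[2],19)[0]))
E
```

```text
wrist red 454 [365, 0, 41, 22] [389.4, 7.8] z79 [23.7, 53.0] z19 [9.5, 70.2]
wrist red 7290 [237, 255, 85, 130] [277.1, 314.8] z79 [218.1, -11.0] z19 [256.6, -11.2]
wrist red 3675 [344, 282, 216, 43] [443.5, 304.8] z79 [212.2, 106.6] z19 [249.0, 138.4]
wrist red2 398 [361, 0, 42, 26] [375.8, 12.5] z79 [26.4, 45.4] z19 [12.9, 60.5]
wrist blue 1898 [0, 0, 45, 47] [21.6, 21.9] z79 [25.3, -160.4] z19 [11.5, -200.9]
wrist blue 7727 [167, 0, 190, 191] [234.0, 43.6] z79 [43.1, -34.5] z19 [34.2, -41.0]
wrist blue 4147 [356, 0, 67, 190] [393.7, 119.8] z79 [85.8, 59.4] z19 [88.5, 78.3]
wrist pink 1125 [331, 11, 38, 38] [349.0, 29.1] z79 [35.5, 30.5] z19 [24.5, 41.6]
scene red 126 [402, 191, 11, 21] [407.6, 201.4] z79 [62.8, 95.6] z19 [4.8, 158.8]
scene red 32 [382, 196, 8, 7] [385.6, 198.4] z79 [20.8, 49.5] z19 [-40.2, 109.3]
scene blue 128 [308, 176, 32, 16] [323.9, 184.2] z79 [-125.8, -67.1] z19 [-197.3, -15.6]
scene blue 760 [347, 199, 71, 51] [379.0, 224.6] z79 [106.8, -42.7] z19 [52.0, 10.5]
scene blue 23 [389, 198, 7, 6] [391.8, 201.1] z79 [39.7, 56.7] z19 [-19.9, 117.1]
scene blue 47 [345, 227, 20, 19] [353.4, 235.5] z79 [110.3, -130.2] z19 [55.7, -83.2]
scene pink 30 [382, 201, 7, 6] [384.4, 203.3] z79 [37.8, 31.3] z19 [-22.0, 89.9]
```

Pink sits on the case top at about u=37, v=31 mm (case axes from the front centre), near the catch. I raise, re-measure, check the book stack and plan to push it into the tray with the scoop's lip.

play_rows:
  series:
    - [[0,0,-5],0]
    - [[0,0,-10],0]
    - [[0,0,-15],0]
    - [[0,0,-10],0]
    - [[0,0,0],0]

```text
time: 23.9
tcp_pos: [700.1, 263.4, 223.1]
ee_rot: [0.002, -0.093, 0.996, 0.0]
ft_force: [0.3, -0.2, 0.0]
grip_width: 25.4
finger_force: 60.1
```

```bash
python3 - <<'E'
from h import *
c=cap('wrist'); p=pose(); print(p[0],p[1],uv(p[0]),p[2]['time'])
for t in blobs(mask(c,156,172,110,40),300): print('pink',t[:3],uv(ray(c,t[2],79)[0]))
for t in blobs(mask(c,138,152,110,40),100): print('purple',t[:3],uv(ray(c,t[2],19)[0]))
t=cap('top')
red=mask(t,0,8,120,60)|mask(t,172,180,120,60)|mask(t,20,32,120,80)|mask(t,45,75,100,40); red[150:]=0; red[:,200:]=0; red[:50]=0
b=max(blobs(red),key=lambda q:q[0])
q=np.argwhere(b[3])[:,::-1]
for z in(0,40,100):
    P=ray(t,q,z); U=np.array([uv(x) for x in P]); print(z,'min u',U[:,0].min(),'min v',U[:,1].min(), 'u min for v<100', U[U[:,1]<100,0].min() if (U[:,1]<100).any() else None)
E
```

```text
[699.6335985  263.20417472 221.79426973] 100.7242251932878 [152.6, -11.1] 23.95
0 min u 311.0 min v 152.8 u min for v<100 None
40 min u 296.9 min v 141.3 u min for v<100 None
100 min u 275.7 min v 124.1 u min for v<100 None
```

```bash
python3 - <<'E'
from h import *
c=cap('scene')
for lo,hi,k in((156,172,'pink'),(135,155,'purple'),(172,180,'red')):
  for t in blobs(mask(c,lo,hi,90,40),8):
    P=ray(c,t[2],79)[0]
    if np.hypot(*(P[:2]-F))<260: print(k,t[:3],uv(P))
t=cap('top')
for px in((165,138),(165,70),(78,142)): print(px,[uv(ray(t,[px],z)[0]) for z in(0,40,90)])
s0=cv2.imread('pics/scene0.png'); 
c2=cap('wrist'); x=cv2.cvtColor(c2['color'],cv2.COLOR_RGB2HSV)
for px in ((325,263),(560,270)):
  pass
E
```

```text
(165, 138) [[216.9, 33.6], [205.4, 25.5], [191.1, 15.3]]
(165, 70) [[423.4, 3.8], [406.1, -3.5], [384.5, -12.6]]
(78, 142) [[250.7, 291.5], [238.2, 276.1], [222.7, 256.9]]
```

play_rows:
  series:
    - [[0,-30,0],0]
    - [[0,-45,0],0]
    - [[0,-45,0],0]
    - [[0,-45,0],0]
    - [[0,-35,0],0]

```text
time: 24.65
tcp_pos: [736.3, 63.9, 219.7]
ee_rot: [-0.0, -0.093, 0.996, -0.0]
ft_force: [0.5, 1.9, -0.7]
grip_width: 25.6
finger_force: 60.1
```

```bash
python3 - <<'E'
from h import *
H=dict(red=(0,6),red2=(173,180),orange=(10,20),turq=(86,98),purple=(135,155),pink=(156,172))
print(pose()[:2])
for n in('wrist','scene','top'):
    c=cap(n,n+'8')
    for k,(a,b) in H.items():
        if k=='orange' and n!='x': continue
        for t in blobs(mask(c,a,b,110,40),10):
            P=ray(c,t[2],79)[0]
            if t[0]<3000 and np.hypot(*(P[:2]-F))<180: print(n,k,t[0],t[1],t[2],'z79',uv(P),'z19',uv(ray(c,t[2],19)[0]))
E
```

```text
(array([736.25095931,  63.87851139, 219.66874139]), np.float64(100.68356543429029))
scene red 73 [388, 179, 15, 14] [394.6, 187.4] z79 [-10.2, 108.6] z19 [-73.4, 172.6]
scene red 46 [382, 196, 8, 7] [385.4, 199.3] z79 [24.0, 46.1] z19 [-36.8, 105.8]
scene red 160 [335, 202, 11, 23] [341.0, 213.1] z79 [15.6, -103.5] z19 [-45.8, -54.6]
scene pink 38 [384, 204, 8, 7] [387.3, 206.9] z79 [55.3, 27.7] z19 [-3.3, 86.0]
top red 53 [160, 199, 8, 8] [163.4, 202.3] z79 [16.6, 48.0] z19 [25.8, 61.5]
top red 71 [126, 239, 12, 11] [132.1, 243.9] z79 [-81.6, 149.4] z19 [-76.8, 167.4]
top pink 37 [166, 185, 7, 7] [169.0, 188.0] z79 [53.2, 26.9] z19 [64.0, 39.5]
```

```bash
python3 - <<'E'
from h import *
c=cap('top'); x=cv2.cvtColor(c['color'],cv2.COLOR_RGB2HSV)
corners=np.array([[*(F+a*u+b*v),10] for a,b in((2,61),(2,-61),(-80,-61),(-80,61))]); q=proj(c,corners); print(q.round())
m=np.zeros(x.shape[:2],np.uint8); cv2.fillPoly(m,[q.round().astype(np.int32)],255)
# non-tray coloured pixels: far from orange
o=np.median(x[m>0],0); print('median',o)
d=np.abs(x[...,0].astype(int)-int(o[0])); d=np.minimum(d,180-d)
g=((d>3)&(x[...,1]>60)&(m>0)).astype(np.uint8)*255
for t in blobs(g,6): print(t[0],t[1],t[2],np.median(x[t[3]],0),uv(ray(c,t[2],20)[0]))
for r in range(202,240,2): print(r,' '.join(f'{h:3d}' for h in x[r,165:222:2,0]))
E
```

```text
[[166. 211.]
 [207. 204.]
 [212. 232.]
 [170. 239.]]
median [14. 76. 76.]
202   1   1 109 109 176  13  13  16  13  16  14  14  15  14  14  14  14  15  14  13  14  14  14  16  14  16  14  16  14
204   1 178 105 112  13  16  13  14  16  13  15  14  14  14  14  14  14  12  14  14  15  14  14  15  14  14  16  16  14
206 179 170   0  14  16  14  14  14  13  13  11  14  16  14  13  16  14  14  14  12  15  14  15  16  14  16  14  14  15
208 109 100 170  14  11  14  15  14  14  14  14  15  14  13  14  14  14  13  15  15  16  14  15  16  16  15  14  16  15
210  11 105  60  14  14  14  15  14  14  14  16  14  15  14  13  13  14  15  14  14  14  15  14  16  14  16  14  14  14
212  11 105   8  14  13  13  14  14  14  16  15  14  13  14  14  14  15  13  14  14  16  16  14  16  17  15  14  14  15
214  11 150  11  13  14  16  14  16  15  14  14  13  15  13  14  14  14  16  13  15  14  13  16  16  15  15  14  14  16
216  10  60  14  18  13  16  14  14  15  15  13  16  14  14  13  15  14  16  13  14  15  14  16  16  15  15  15  14  15
218  10 130  15  16  17  14  14  14  14  14  14  14  14  14  16  1
[... 553 characters left out ...]
  14  14  14  14  15  16  16  13  14  14  14  15  15  16  14  14  15  14  15  15  16  15  17  14  14
230  10  15  13  17  14  14  14  13  15  14  14  14  15  14  14  15  13  14  14  15  15  13  15  13  14  13  14  13  13
232   0  15  13  15  16  17  13  15  14  16  14  14  14  14  15  15  13  14  15  14  14  13  14  14  13  14  13  14  14
234  17  16  14  14  17  15  14  13  14  13  15  15  14  14  16  14  13  15  15  14  15  14  13  14  15  16  14  15  12
236  16  12  15  13  13  14  15  13  14  14  14  14  16  16  15  14  13  15  14  15  14  15  14  14  13  14  16  13  15
238  15  12  14  14  15  14  15  13  13  15  16  14  15  15  16  16  15  16  16  14  15  14  16  15  14  15  14  14  13
```

```bash
python3 - <<'E'
from h import *
t=cap('top');s=cap('scene')
for z in(60,90,120,150): print(z,ray(t,[(104,91)],z)[0].round(),ray(s,[(504,236)],z)[0].round())
G=np.array([54,27.]);th=np.radians(15);m=np.array([-np.cos(th),-np.sin(th)]);p=np.array([m[1],-m[0]])
for s_ in(8,-54/np.cos(th)-16):
    C=G-25*p-(10.5+s_)*m if s_>0 else C+(-s_+8)*m
    T=C-101.5*m; W=F+T[0]*u+T[1]*v; print(C,T,W)
    if s_>0: W0=W
yaw=100.7+15
f=plan(W0[0],W0[1],222,yaw,n=10,ramp=False)
E
```

```text
60 [875. 487.  60.] [788. 535.  60.]
90 [864. 476.  90.] [815. 504.  90.]
120 [854. 464. 120.] [842. 473. 120.]
150 [844. 452. 150.] [869. 441. 150.]
[78.34010391  7.64000668] [176.38157528  33.91013976] [714.37058926 311.94230616]
[  1.15788408 -13.0409068 ] [99.19935545 13.22922628] [642.55252852 276.91429749]
[[[-2, 24, 0], -1], [[-3, 25, 0], -2], [[-4, 24, -1], -1], [[-4, 24, 0], -2], [[-5, 24, 0], -1]]
[[[-6, 24, 0], -2], [[-6, 24, 0], -1], [[-6, 24, -1], -2], [[-8, 23, 0], -1], [[-8, 23, 0], -2]]
end [714.7 311.7 221.9] 115.7
```

play_rows:
  series:
    - [[-2,24,0],-1]
    - [[-3,25,0],-2]
    - [[-4,24,-1],-1]
    - [[-4,24,0],-2]
    - [[-5,24,0],-1]

```text
time: 25.45
tcp_pos: [724.7, 191.1, 221.2]
ee_rot: [-0.0, -0.156, 0.988, 0.0]
ft_force: [-0.4, -0.5, -1.6]
grip_width: 25.4
finger_force: 60.1
```

play_rows:
  series:
    - [[-6,24,0],-2]
    - [[-6,24,0],-1]
    - [[-6,24,-1],-2]
    - [[-8,23,0],-1]
    - [[-8,23,0],-2]

```text
time: 25.95
tcp_pos: [714.1, 313.6, 222.2]
ee_rot: [-0.0, -0.224, 0.975, 0.0]
ft_force: [0.3, -0.7, -1.2]
grip_width: 25.4
finger_force: 60.1
```

play_rows:
  series:
    - [[0,0,0],0]
    - [[0,0,0],0]
    - [[0,0,15],0]
    - [[0,0,18],0]
    - [[0,0,12],0]

```text
time: 26.45
tcp_pos: [714.4, 309.9, 175.0]
ee_rot: [-0.001, -0.222, 0.975, -0.0]
ft_force: [-0.3, 0.1, -1.3]
grip_width: 25.5
finger_force: 60.1
```

```bash
python3 - <<'E'
from h import *
p=pose(); print(p[0],p[1],uv(p[0]),p[2]['ft_force'])
for n in('wrist','scene'):
  c=cap(n)
  for t in blobs(mask(c,156,172,110,40),10):
    P=ray(c,t[2],79)[0]
    if np.hypot(*(P[:2]-F))<150: print(n,t[:3],uv(P))
E
```

```text
[714.42100367 309.85371596 174.98713618] 115.66806313443618 [176.0, 31.9] [-0.30099764  0.08616533 -1.2703702 ]
wrist (1098, [306, 3, 37, 39], [323.6, 22.2]) [55.1, 27.2]
scene (35, [384, 204, 7, 7], [387.2, 207.1]) [55.9, 26.8]
```

Pink confirmed at (55,27), just ahead of the lip. Push.

play_rows:
  series:
    - [[4,0,0],0]
    - [[8,0,0],0]
    - [[10,0,0],0]
    - [[10,0,0],0]
    - [[10,0,0],0]

```text
time: 27.05
tcp_pos: [676.3, 292.3, 177.8]
ee_rot: [0.0, -0.223, 0.975, 0.0]
ft_force: [-0.5, -0.4, -1.3]
grip_width: 25.1
finger_force: 60.1
```

```bash
python3 - <<'E'
from h import *
p=pose(); print(p[0],p[1],uv(p[0]),p[2]['ft_force'])
for n in('wrist','scene'):
  c=cap(n)
  for t in blobs(mask(c,156,172,110,40),10):
    P=ray(c,t[2],79)[0]
    if np.hypot(*(P[:2]-F))<150: print(n,t[:3],uv(P))
E
```

```text
[676.33125318 292.25590487 177.7927769 ] 115.72182046898614 [135.3, 21.8] [-0.52296105 -0.38784563 -1.31297619]
wrist (1143, [284, 12, 38, 41], [302.6, 32.1]) [22.1, 7.5]
scene (32, [370, 200, 7, 6], [372.8, 202.3]) [18.0, 5.2]
```

play_rows:
  series:
    - [[10,0,0],0]
    - [[10,0,0],0]
    - [[8,0,0],0]
    - [[6,0,0],0]
    - [[4,0,0],0]

```text
time: 27.65
tcp_pos: [642.5, 275.9, 177.4]
ee_rot: [-0.0, -0.223, 0.975, -0.0]
ft_force: [-0.6, -0.8, -1.5]
grip_width: 25.5
finger_force: 60.0
```

```bash
python3 - <<'E'
from h import *
p=pose(); print(p[0],p[1],uv(p[0]),p[2]['ft_force'])
H=dict(red=(0,6),red2=(173,180),turq=(86,98),blue=(108,128),purple=(135,155),pink=(156,172))
for n in('wrist','scene','top'):
  c=cap(n)
  for k,(a,b) in H.items():
   for t in blobs(mask(c,a,b,100,30),10):
    P=ray(c,t[2],79)[0]
    if np.hypot(*(P[:2]-F))<150 and t[0]<3000: print(n,k,t[:3],uv(P),'z19',uv(ray(c,t[2],19)[0]))
E
```

```text
[642.46903387 275.90680039 177.35327734] 115.72122994781753 [98.9, 12.3] [-0.60723617 -0.75384606 -1.47362388]
wrist red (1288, [519, 4, 41, 57], [538.5, 33.9]) [-53.6, 130.9] z19 [-75.6, 168.6]
wrist red (1219, [355, 96, 39, 42], [373.1, 115.8]) [19.1, 50.2] z19 [17.1, 65.7]
wrist red2 (12, [526, 25, 4, 7], [527.8, 28.2]) [-54.3, 123.1] z19 [-76.5, 158.7]
wrist red2 (15, [278, 261, 9, 4], [282.2, 262.2]) [122.7, 22.6] z19 [149.1, 30.5]
wrist red2 (13, [295, 268, 8, 5], [298.4, 269.8]) [125.3, 34.3] z19 [152.4, 45.5]
wrist red2 (16, [303, 271, 6, 9], [304.8, 274.8]) [127.7, 39.4] z19 [155.6, 52.0]
wrist red2 (14, [266, 272, 4, 12], [267.6, 277.4]) [135.8, 16.0] z19 [165.9, 22.2]
wrist red2 (12, [287, 274, 7, 7], [289.9, 276.8]) [131.7, 30.3] z19 [160.5, 40.3]
wrist red2 (27, [282, 289, 9, 13], [287.7, 296.3]) [146.2, 32.7] z19 [179.0, 43.4]
wrist red2 (11, [302, 294, 8, 4], [305.6, 295.5]) [142.5, 44.3] z19 [174.4, 58.2]
wrist turq (215, [270, 42, 26, 12], [282.0, 47.9]) [-3.2, -11.0] z19 [-11.4, -12.3]
wrist blue (42, [289, 0, 17, 4], [296.9, 0.9]) [-29.2, -9.5] z19 [-44.4, -10.3]
w
[... 871 characters left out ...]
.1, 184.1]) [-126.0, -66.2] z19 [-197.5, -14.7]
scene blue (1282, [345, 206, 73, 50], [385.8, 230.8]) [136.3, -43.3] z19 [83.6, 9.9]
top red (22, [179, 237, 21, 4], [189.2, 238.4]) [-93.3, -7.2] z19 [-89.0, 3.8]
top red2 (18, [202, 224, 4, 5], [203.5, 226.2]) [-67.1, -50.9] z19 [-61.6, -41.8]
top turq (25, [186, 207, 5, 6], [188.0, 209.4]) [-14.3, -16.0] z19 [-6.5, -5.3]
top blue (371, [174, 156, 38, 49], [197.8, 176.6]) [70.8, -56.4] z19 [82.5, -47.5]
top blue (28, [191, 223, 6, 6], [193.2, 225.5]) [-60.4, -23.4] z19 [-54.6, -13.0]
top purple (22, [179, 216, 4, 6], [180.4, 218.5]) [-35.5, 8.4] z19 [-28.6, 20.1]
top pink (30, [187, 217, 6, 6], [189.8, 219.5]) [-42.6, -16.7] z19 [-36.0, -6.0]
```

All six gems are in the tray (pink near u=-30, v=-10; purple at -28, 21). Now the scoop back to its mat.

```bash
python3 - <<'E'
from h import *
p,a,_=pose(); f=plan(p[0],p[1],222,a,n=3,frm=(*p,a)); f=plan(593,0,180,89.5,n=10,frm=f); f=plan(593,0,107,89.5,n=5,frm=f)
E
```

```text
[[[0, 0, -15], 0], [[0, 0, -15], 0], [[0, 0, -15], 0]]
end [643.1 276.2 222.4] 115.7
[[[16, -23, 4], 3], [[16, -23, 4], 2], [[14, -24, 5], 3], [[13, -25, 4], 2], [[13, -25, 4], 3]]
[[[11, -26, 4], 3], [[9, -27, 5], 2], [[9, -26, 4], 3], [[7, -27, 4], 3], [[6, -28, 4], 2]]
end [ 5.930e+02 -2.000e-01  1.804e+02] 89.7
[[[0, 0, 15], 0], [[0, 0, 14], 0], [[0, 0, 15], 0], [[0, 0, 15], 0], [[0, 0, 14], 0]]
end [ 5.930e+02 -2.000e-01  1.074e+02] 89.7
```

play_rows:
  series:
    - [[0,0,-15],0]
    - [[0,0,-15],0]
    - [[0,0,-15],0]
    - [[16,-23,4],3]
    - [[16,-23,4],2]

```text
time: 28.3
tcp_pos: [633.6, 221.3, 216.4]
ee_rot: [0.002, -0.18, 0.984, 0.0]
ft_force: [0.4, -0.9, -2.3]
grip_width: 25.4
finger_force: 60.1
```

play_rows:
  series:
    - [[14,-24,5],3]
    - [[13,-25,4],2]
    - [[13,-25,4],3]
    - [[11,-26,4],3]
    - [[9,-27,5],2]

```text
time: 28.8
tcp_pos: [608.7, 81.5, 193.8]
ee_rot: [0.001, -0.066, 0.998, 0.0]
ft_force: [0.5, 0.3, -0.6]
grip_width: 25.5
finger_force: 60.1
```

play_rows:
  series:
    - [[9,-26,4],3]
    - [[7,-27,4],3]
    - [[6,-28,4],2]
    - [[0,0,0],0]
    - [[0,0,10],0]

```text
time: 29.3
tcp_pos: [594.4, -0.6, 172.2]
ee_rot: [0.002, 0.003, 1.0, -0.0]
ft_force: [0.6, 0.4, -1.7]
grip_width: 25.0
finger_force: 60.1
```

play_rows:
  series:
    - [[0,0,15],0]
    - [[0,0,18],0]
    - [[0,0,16],0]
    - [[0,0,10],0]
    - [[0,0,0],0]

```text
time: 29.8
tcp_pos: [592.5, 0.6, 110.1]
ee_rot: [-0.001, 0.002, 1.0, 0.0]
ft_force: [0.5, -0.2, -0.7]
grip_width: 25.5
finger_force: 60.1
```

```bash
python3 - <<'E'
from h import *
p=pose(); print(p[0],p[1],p[2]['ft_force'],p[2]['moment'],p[2]['time'])
c=cap('wrist'); L=ray(c,[(201,57),(352,57)],13)[:,:2]; print(L,L.mean(0))
m=mask(c,105,125,100,40); b=max(blobs(m),key=lambda t:t[0]); q=np.argwhere(b[3])[:,::-1]
P=ray(c,q,4)[:,:2].astype(np.float32); print(cv2.minAreaRect(P))
E
```

```text
[592.45120205   0.61940106 110.09416105] 89.78523662657715 [ 0.54572019 -0.18071524 -0.66586883] [-0.08293927 -0.02831197 -0.02364831] 29.8
[[492.05012164 -41.34615564]
 [492.4889879   43.50240554]] [492.26955477   1.07812495]
((551.593017578125, -50.956947326660156), (123.10395050048828, 14.814847946166992), 0.4701682925224304)
```

Well centred on the mat. Lower, release, and rise.

play_rows:
  series:
    - [[0,0,3],0]
    - [[0,0,2],0]
    - [[0,0,1],0]
    - [[0,0,0],0]
    - [[0,0,0],0]

```text
time: 30.35
tcp_pos: [593.1, -0.2, 105.5]
ee_rot: [0.0, 0.002, 1.0, 0.0]
ft_force: [0.5, 0.4, -1.1]
grip_width: 25.2
finger_force: 60.1
```

play_rows:
  series:
    - [[0,0,0],0]
    - [[0,0,0],0]
    - [[0,0,0],0]
    - [[0,0,0],0]
    - [[0,0,0],0]
  jaw: 70

```text
time: 30.85
tcp_pos: [593.0, -0.2, 105.3]
ee_rot: [0.0, 0.002, 1.0, 0.0]
ft_force: [0.6, -0.1, 0.5]
grip_width: 69.9
finger_force: 0.0
```

play_rows:
  series:
    - [[0,0,-5],0]
    - [[0,0,-20],0]
    - [[0,0,-30],0]
    - [[0,0,-30],0]
    - [[0,0,-25],0]

```text
time: 31.35
tcp_pos: [593.2, -0.2, 217.3]
ee_rot: [0.001, 0.002, 1.0, -0.0]
ft_force: [-0.1, -0.7, -0.7]
grip_width: 69.9
finger_force: 0.0
```

```bash
python3 - <<'E'
from h import *
p=pose(); print(p[0],p[1],p[2]['ft_force'],p[2]['grip_width'],p[2]['time'])
c=cap('wrist'); red=mask(c,0,6,120,60)|mask(c,174,180,120,60)
for b in blobs(red,300): print(b[:3],ray(c,b[2],124)[0].round(1))
x=cv2.cvtColor(c['color'],cv2.COLOR_RGB2HSV); w=cv2.inRange(x,(0,0,120),(180,50,255))
m=mask(c,105,125,100,40)
for b in blobs(m,800): print('blue',b[:3],ray(c,b[2],4)[0].round())
n=-114*u; W=F+n; print('pre',W); plan(W[0],W[1],222,101,n=10,frm=(*p[0],p[1]))
E
```

```text
[ 5.93163140e+02 -1.97199584e-01  2.17282550e+02] 89.72344481145248 [-0.12097855 -0.72596161 -0.68288844] 69.93365299279108 31.35
(349, [494, 70, 19, 23], [502.5, 80.3]) [504.4 130.6 124. ]
(1884, [257, 193, 40, 50], [276.4, 218.2]) [ 5.87e+02 -2.00e-01  1.24e+02]
(302, [545, 333, 15, 43], [553.3, 349.2]) [692.1 207.6 124. ]
blue (3739, [209, 68, 130, 139], [268.2, 135.8]) [548.  -7.   4.]
blue (7342, [460, 152, 100, 158], [513.6, 223.8]) [633. 238.   4.]
pre [435.79450109 223.24777453]
[[[16, 22, 0], -1], [[15, 23, -1], -1], [[15, 23, 0], -1], [[15, 23, -1], -2], [[14, 23, 0], -1]]
[[[13, 24, -1], -1], [[13, 24, 0], -1], [[13, 24, -1], -1], [[12, 25, 0], -1], [[12, 25, -1], -1]]
end [435.5 223.7 222.3] 100.7
```

play_rows:
  series:
    - [[16,22,0],-1]
    - [[15,23,-1],-1]
    - [[15,23,0],-1]
    - [[15,23,-1],-2]
    - [[14,23,0],-1]
  jaw: 0

```text
time: 31.9
tcp_pos: [513.5, 112.1, 217.6]
ee_rot: [0.0, -0.051, 0.999, 0.0]
ft_force: [0.4, -0.2, 0.1]
grip_width: 0.1
finger_force: 0.0
```

play_rows:
  series:
    - [[13,24,-1],-1]
    - [[13,24,0],-1]
    - [[13,24,-1],-1]
    - [[12,25,0],-1]
    - [[16,25,-1],-1]

```text
time: 32.4
tcp_pos: [431.0, 223.9, 220.6]
ee_rot: [0.0, -0.094, 0.996, 0.0]
ft_force: [0.5, 0.2, 0.9]
grip_width: 0.1
finger_force: 0.0
```

play_rows:
  series:
    - [[0,0,0],0]
    - [[0,0,20],0]
    - [[0,0,40],0]
    - [[0,0,40],0]
    - [[0,0,35],0]

```text
time: 32.9
tcp_pos: [431.6, 222.7, 84.1]
ee_rot: [0.0, -0.093, 0.996, 0.0]
ft_force: [0.3, 0.2, 0.1]
grip_width: 0.0
finger_force: 0.0
```

play_rows:
  series:
    - [[0,0,20],0]
    - [[0,0,10],0]
    - [[0,0,4],0]
    - [[0,0,0],0]
    - [[0,0,0],0]

```text
time: 33.4
tcp_pos: [432.1, 223.3, 52.2]
ee_rot: [0.001, -0.093, 0.996, 0.0]
ft_force: [0.6, -0.1, 0.7]
grip_width: -0.3
finger_force: 0.0
```

```bash
python3 - <<'E'
from h import *
p=pose(); print(p[0],p[1],uv(p[0]),p[2]['ft_force'],p[2]['grip_width'],p[2]['time'])
E
```

```text
[432.05672722 223.2772945   52.23543312] 100.7213486447747 [-117.7, 0.7] [ 0.58412463 -0.06580319  0.73667228] -0.29789426386298723 33.4
```

play_rows:
  series:
    - [[-5,0,0],0]
    - [[-7,0,0],0]
    - [[-7,0,0],0]
    - [[-7,0,0],0]
    - [[-8,0,0],0]

```text
time: 33.9
tcp_pos: [465.0, 229.4, 51.3]
ee_rot: [-0.0, -0.093, 0.996, -0.0]
ft_force: [-4.5, 0.1, 2.1]
grip_width: -0.2
finger_force: 1.9
```

play_rows:
  series:
    - [[-9,0,0],0]
    - [[-9,0,0],0]
    - [[-9,0,0],0]
    - [[-9,0,0],0]
    - [[-9,0,0],0]

```text
time: 34.4
tcp_pos: [509.6, 237.9, 51.2]
ee_rot: [-0.0, -0.093, 0.996, 0.0]
ft_force: [-5.2, 2.5, 2.0]
grip_width: 0.1
finger_force: 2.3
```

play_rows:
  series:
    - [[-5,0,0],0]
    - [[-4,0,0],0]
    - [[-3,0,0],0]
    - [[-2,0,0],0]
    - [[0,0,0],0]

```text
time: 34.9
tcp_pos: [522.2, 240.1, 51.1]
ee_rot: [-0.001, -0.093, 0.996, -0.0]
ft_force: [-5.5, 0.6, 1.4]
grip_width: -0.2
finger_force: 2.7
```

```bash
python3 - <<'E'
from h import *
p=pose(); print(p[0],p[1],uv(p[0]),p[2]['ft_force'],p[2]['grip_width'],p[2]['time'])
E
```

```text
[522.22892498 240.13015315  51.07821469] 100.72656350676559 [-25.9, 0.1] [-5.48833067  0.59467241  1.43041935] -0.24610721534549904 34.9
```

play_rows:
  series:
    - [[-3,0,0],0]
    - [[-3,0,0],0]
    - [[-2,0,0],0]
    - [[-2,0,0],0]
    - [[0,0,0],0]

```text
time: 35.4
tcp_pos: [532.8, 242.1, 51.2]
ee_rot: [0.0, -0.093, 0.996, -0.0]
ft_force: [-3.2, 0.3, -2.3]
grip_width: 0.1
finger_force: 1.5
```

```bash
python3 - <<'E'
from h import *
p=pose(); print(p[0],uv(p[0]),p[2]['ft_force'],p[2]['time'])
E
```

```text
[532.75864592 242.13369146  51.17353716] [-15.2, 0.0] [-3.16342793  0.33969584 -2.25191323] 35.4
```

play_rows:
  series:
    - [[-2,0,0],0]
    - [[-1,0,0],0]
    - [[-1,0,0],0]
    - [[0,0,0],0]
    - [[0,0,0],0]

```text
time: 35.9
tcp_pos: [535.9, 242.8, 51.2]
ee_rot: [-0.001, -0.093, 0.996, -0.0]
ft_force: [-5.7, -0.5, 0.2]
grip_width: -0.0
finger_force: 3.1
```

```bash
python3 - <<'E'
from h import *
p=pose(); print(p[0],uv(p[0]),p[2]['ft_force'],p[2]['time'])
E
```

```text
[535.92594847 242.75159173  51.20529883] [-12.0, 0.0] [-5.68898506 -0.51837469  0.18824018] 35.9
```

play_rows:
  series:
    - [[-1,0,0],0]
    - [[-1,0,0],0]
    - [[-1,0,0],0]
    - [[0,0,0],0]
    - [[0,0,0],0]

```text
time: 36.4
tcp_pos: [536.2, 242.8, 51.2]
ee_rot: [-0.003, -0.093, 0.996, -0.001]
ft_force: [-21.8, -1.0, 13.9]
grip_width: 0.1
finger_force: 10.8
```

```bash
python3 - <<'E'
from h import *
p=pose(); print(p[0],uv(p[0]),p[2]['ft_force'],p[2]['time'])
E
```

```text
[536.20559521 242.75813833  51.15908745] [-11.7, -0.0] [-21.76096685  -1.01970379  13.90797574] 36.4
```

Stop reached (22 N). Back off and check.

play_rows:
  series:
    - [[3,0,0],0]
    - [[8,0,0],0]
    - [[15,0,0],0]
    - [[20,0,0],0]
    - [[15,0,-10],0]

```text
time: 36.9
tcp_pos: [478.2, 231.7, 61.0]
ee_rot: [-0.0, -0.093, 0.996, -0.0]
ft_force: [0.2, -0.2, 0.8]
grip_width: -0.0
finger_force: 0.0
```

play_rows:
  series:
    - [[0,0,-30],0]
    - [[0,-20,-40],0]
    - [[0,-45,-40],0]
    - [[0,-45,-20],0]
    - [[0,-45,0],0]

```text
time: 37.4
tcp_pos: [508.9, 86.4, 188.5]
ee_rot: [0.003, -0.094, 0.996, 0.0]
ft_force: [0.7, 0.1, -0.6]
grip_width: -0.1
finger_force: 0.0
```

play_rows:
  series:
    - [[0,-45,0],0]
    - [[0,-45,0],0]
    - [[0,-35,0],0]
    - [[0,0,0],0]
    - [[0,0,0],0]

```text
time: 37.9
tcp_pos: [530.3, -36.2, 185.2]
ee_rot: [0.001, -0.092, 0.996, -0.0]
ft_force: [0.0, 0.3, -0.5]
grip_width: -0.1
finger_force: 0.0
```

```bash
python3 - <<'E'
from h import *
p=pose(); print(p[0],p[2]['ft_force'],p[2]['time'])
t=cap('top'); s=cap('scene')
for b in blobs(mask(t,22,32,120,80),20):
    if 150<b[2][0]<230 and 150<b[2][1]<260: print('panel',b[:3],uv(ray(t,b[2],60)[0]))
red=mask(t,0,6,120,60)|mask(t,174,180,120,60)
for b in blobs(red,20): 
    if 150<b[2][0]<330 and 150<b[2][1]<260: print('red',b[:3],ray(t,b[2],124)[0].round(0),uv(ray(t,b[2],82)[0]))
H=dict(turq=(86,98),purple=(135,155),pink=(156,172))
for n,c in(('top',t),('scene',s)):
  for k,(a,b) in H.items():
   for q in blobs(mask(c,a,b,100,40),10):
    P=ray(c,q[2],20)[0]
    if 300<P[0]<900 and abs(P[1])<500: print(n,k,q[:3],uv(P),P.round())
E
```

```text
[530.34181157 -36.16866188 185.22130065] [ 0.00338364  0.29065601 -0.477382  ] 37.9
panel (194, [158, 203, 53, 12], [184.2, 208.1]) [-6.5, -2.7]
red (65, [159, 198, 9, 9], [163.1, 202.1]) [551. 285. 124.] [16.8, 48.0]
red (22, [175, 208, 21, 5], [184.9, 210.2]) [530. 226. 124.] [-15.4, -7.8]
```

```bash
python3 -c "
from rig import ctrl
print(ctrl.close_job())"
```

```text
the job is handed in; nothing more can be done
None
```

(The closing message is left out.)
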